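# Change the solder reel from behind the bottles

### The arm

A 6-joint arm with a two-finger parallel gripper is mounted at the origin on the work surface. World frame = base frame: x ahead of the robot, y to its left, z up, the work surface at z = 0. Lengths are in mm, angles in degrees, forces in N, time in s.
With the tool pointing down it reaches from about 350 to 850 mm from the base axis. Payload 8.1 kg.
Tool frame: the origin (TCP) lies on the mounting face of the last link; the fingertips stand env.tip_extent ahead of it and the grasp point (between the pads) lies 167 mm ahead of it (env.tip_extent is the distance from the TCP to the fingertips, in mm); z points along the fingers, y is the line along which they close (so a half turn about z gives the same grasp; the last joint's range is limited). The gripper opens to 93 mm and grips with 3 to 60 N. Pads are 15 mm wide; open, the fingers measure 128 mm over their backs; the gripper's body (75 mm by 188 mm) begins 65 mm behind the grasp point.
Start: joints at [-78.575, 7.471, 85.268, -0, 87.261, -4.893], TCP at [168.6, -575.831, 404.735] pointing down, gripper open.
Joint ranges: [-169.43, 169.43], [-51.17, 129.36], [1.28, 143.12], [-76.62, 256.62], [0, 156.53], [-152.29, 152.29]. Speed limits (degrees/s): [136.94, 136.94, 159.86, 180, 180, 180].

### API

Orientations are given as [roll, pitch, yaw] about the fixed x, y, z axes, in that order (R = Rz(yaw) Ry(pitch) Rx(roll)).
In Python, from cell import env gives the robot as it stands.
- The arm moves only by the shell command python3 -m creep 'ROWS' [FORCE]. ROWS is a JSON object whose one key "moves" holds a list of rows, each a list of 5 numbers: the shift along the tool's x, y, z in units of 40 mm (1.0 is 40 mm), then the turn about the tool's z in units of 6 degrees (1.0 is 6 degrees), then the finger opening in mm, from 0 to 93. In form: {"moves": [[x, y, z, spin, hand], ...]}. A call has exactly 5 rows; each row is the pose to reach, as a shift and turn from the pose commanded when the call began, along the tool's axes at that moment; what a row does not reach only later rows make up. A row lasts 1/8 s, in which the tool goes at most 62.5 mm and 10.7 degrees, less where a joint would pass 70% of its speed; a pose out of reach is approached as far as the arm can. A call with a gripper value outside its range is refused whole. The fingers move at their own pace and stop on an object; FORCE is the grip in N (left out, the last holds). Time passes only in rows, so rows that repeat a pose let the fingers close, or fill a call up. It gives the time, the measured TCP pose, the force, the opening and the grip force at its end, in the units of the state.
- env.observe(): the state, without advancing time (a new reading comes with each control period).
- env.capture(name): name is "scene" or "side" or "wrist"; returns the picture (384x512x3 uint8, red, green, blue); there is no depth.
- env.camera_params(name): a dict with "intrinsics" (3x3 intrinsics, pixels), "k1" (the pictures are not rectified: a ray, as slopes to the right and down, at radius r is drawn at 1 + k1 r^2 times it, then the intrinsics apply), "rvec" (rotation vector, rad) and "tvec" (3), from world to camera coordinates, as OpenCV has them; the wrist camera has in their place "T_tool_cam" (4x4, takes a point from camera to tool coordinates, whose origin is the TCP and whose axes are the flange's). Camera axes: x right, y down, z forward; pixel columns grow to the right and rows downward; lengths in mm; the calibration is good to about 2 mm. A picture is of the moment at which its call begins: read the wrist's pose just before it. camera_params takes no time and is no camera call.
- env.finish_job(): hands the job in; it is judged then, once.
The state is a dict: "time": time; "joint_pos": joint angles; "joint_vel": joint speeds; "joint_efforts": joint torques, N m; "position": TCP position; "tool_rot": TCP orientation; "force": force on the tool from outside, world axes, zero at the start; "moment": the same for the moment, N m; "grip_width": finger opening in mm; "finger_force": force on a finger pad.
Only numpy, scipy, OpenCV 4.12 (cv2) and the standard library are available. Lean on these libraries where they do the work, as an engineer would, in place of code of your own. Each camera call takes 0.05 s, during which the arm holds its last target. There are 200 camera calls.

### The job

The reel on the solder stand is empty: change it for the full one at the back of the plywood supply bay. First lift both bottles out of the bay and park them upright in the shallow side tray, and leave them there while you put the empty reel in the scrap bin and lower the full reel over the stand's post until it rests on the foot. Then put each bottle back in the bay, upright and just where it stood; never drop a bottle or tip it over.

Things in the scene. Friction and masses are not known exactly. Their poses are not given: they have to be found in the camera images.
- bay: Fixed open plywood box: 250 (its x) x 96 mm (y), inside 240 x 86, floor top 4 mm up. Side walls and back wall (+x, far from the robot) 60 mm high, front 30. Origin: underside centre, on the bench. Along y = 0: full reel near x = +52 mm, bottles near -15 and -80, either bottle in either place. Gaps round the reel: 38 mm behind, 13 each side, 10 to 14 to the bottle: grip it along x, bottles out.
- round_bottle: White round dispenser bottle, loose, 0.15 to 0.31 kg, diameter 54 mm with straight sides up to 104 mm, a neck, and a flat steel dish of diameter 44 mm on top; 130 mm high in all. Origin: centre of its underside; z up. Starts in the bay with its underside 4 mm above the bench.
- square_bottle: Grey square bottle, loose, 0.13 to 0.25 kg, 46 x 46 mm with straight sides up to 104 mm, a round neck and a narrow black cap of diameter 28 mm; 130 mm high in all. Origin: centre of its underside; x and y normal to its flat sides, z up. Starts in the bay nearly square to it, underside 4 mm above the bench.
- full_reel: Full solder reel, loose, 0.32 to 0.5 kg, standing on its flange: two black flanges of diameter 60 mm and 4 mm thick with silver wire wound to diameter 53 mm between them, 50 mm high, a bore of diameter 20 mm right through. Origin: centre of the lower flange's underside; z along the bore, up. Starts at the back of the bay, 4 mm above the bench.
- empty_reel: Empty solder reel, loose, 0.03 to 0.05 kg: same black flanges, height and bore as the full one, but only a bare black hub of diameter 27 mm between them. Origin: centre of the lower flange's underside; z along the bore. Starts on the stand's post, its underside 12 mm above the bench.
- reel_stand: Solder reel stand, fixed: a bright metal foot of diameter 90 mm and 12 mm thick with an upright steel post of diameter 12 mm in its middle, pointed at the tip, 76 mm above the bench. Origin: centre of its underside, on the bench. A reel that is home rests on the foot, 12 mm above the bench.
- side_tray: Shallow plain steel tray, fixed: 110 mm (its x) by 160 mm (its y) outside, 3 mm walls and floor, rim 14 mm above the bench. Origin: centre of its underside, on the bench. Both bottles fit side by side along its y. Empty at the start.
- scrap_bin: Grey open bin, fixed: 126 x 126 mm outside, 50 mm high, 3 mm walls and floor. Origin: centre of its underside, on the bench. Empty at the start.
Not all that is in view belongs to the job. Leave any blue or orange look-alike of the full_reel alone.

How it is judged (in metres and radians):
On the way, in this order (a step that is already met when the one before it is completed fails the run):
1. both bottles stand upright and released in the side tray while the full reel is still at the back of the bay (x of round_bottle in the frame of side_tray between -0.052 and 0.052 m and y of round_bottle in the frame of side_tray between -0.077 and 0.077 m and z of each of round_bottle, square_bottle in the frame of side_tray below 0.012 m and angle between each of round_bottle, square_bottle's own z axis and vertical below 0.15 rad and contact force between each of round_bottle, square_bottle and the fingers below 0.1 N and linear speed of each of round_bottle, square_bottle below 0.03 m/s and angular speed of each of round_bottle, square_bottle below 0.3 rad/s and x of square_bottle in the frame of side_tray between -0.052 and 0.052 m and y of square_bottle in the frame of side_tray between -0.077 and 0.077 m and distance of full_reel from where it was at the start of the episode below 0.03 m), for 0.2 s.
2. with both bottles still parked in the tray, the full reel sits released and fully down on the stand's post (x of round_bottle in the frame of side_tray between -0.052 and 0.052 m and y of round_bottle in the frame of side_tray between -0.077 and 0.077 m and z of each of round_bottle, square_bottle in the frame of side_tray below 0.012 m and angle between each of round_bottle, square_bottle's own z axis and vertical below 0.15 rad and contact force between each of round_bottle, square_bottle, full_reel and the fingers below 0.1 N and linear speed of each of round_bottle, square_bottle, full_reel below 0.03 m/s and angular speed of each of round_bottle, square_bottle, full_reel below 0.3 rad/s and x of square_bottle in the frame of side_tray between -0.052 and 0.052 m and y of square_bottle in the frame of side_tray between -0.077 and 0.077 m and horizontal distance between full_reel and reel_stand below 0.009 m and z of full_reel in the frame of reel_stand below 0.017 m and angle between full_reel's own z axis and vertical below 0.12 rad), for 0.2 s.
At the end, for the whole second after the job is handed in: Each bottle stands upright in the bay within 15 mm of where it stood at the start; the full reel is on the stand's post, resting on the foot (within 5 mm of fully down, upright); the empty reel lies inside the scrap bin; all are released and at rest (distance of each of round_bottle, square_bottle from where it was at the start of the episode below 0.015 m and angle between each of round_bottle, square_bottle, full_reel's own z axis and vertical below 0.12 rad and linear speed of each of round_bottle, square_bottle, full_reel, empty_reel below 0.03 m/s and angular speed of each of round_bottle, square_bottle, full_reel, empty_reel below 0.3 rad/s and horizontal distance between full_reel and reel_stand below 0.009 m and z of full_reel in the frame of reel_stand below 0.017 m and contact force between full_reel and the fingers below 0.1 N and x of empty_reel in the frame of scrap_bin between -0.062 and 0.062 m and y of empty_reel in the frame of scrap_bin between -0.062 and 0.062 m and z of empty_reel in the frame of scrap_bin below 0.062 m); the robot touches nothing.
It fails at once if a bottle is tipped by more than about 35 degrees (angle between any of round_bottle, square_bottle's own z axis and vertical above 0.6 rad).
It fails at once if a bottle is dropped (falls freely from more than about 2 cm) ((contact force between round_bottle and anything else below 0.02 N and linear speed of round_bottle above 0.65 m/s) or (contact force between square_bottle and anything else below 0.02 N and linear speed of square_bottle above 0.65 m/s)).
It also fails if it takes over 152 s, if anything falls off the work surface, if the arm or the gripper's body presses on something with over 40 N, if the wrist force passes 120 N, or if a joint passes its speed limit or range.

## Working session

There is one attempt and no reset: what is moved stays moved. The work goes in short steps, Python scripts to look and compute and a shell command to move; the robot and the scene stay as the last step left them, time stands still between calls to the robot, and variables do not carry over. Pictures are saved under pics/ and viewed, at most 14 in all, crops included, and the job is handed in when it is done.

```bash
ls; mkdir -p pics
python3 - <<'E'
from cell import env
import cv2,numpy as np
print(env.observe(), env.tip_extent)
a=env.capture("scene");b=env.capture("side")
cv2.imwrite("pics/a.png",a[...,::-1]);cv2.imwrite("pics/b.png",b[...,::-1])
for n in("scene","side","wrist"):print(n,env.camera_params(n))
E
```

```text
pics
{'time': 0.0, 'joint_pos': array([-7.85763179e+01,  7.51579701e+00,  8.53294192e+01, -3.21801668e-04,
        8.72619537e+01, -4.89306181e+00]), 'joint_vel': array([ 9.88023797e-02, -7.90179571e-02,  3.07571658e-02, -4.35568343e-05,
        5.61449629e-02,  8.72918678e-02]), 'joint_efforts': array([-2.70712117e-03, -5.59845150e+01, -4.91765749e+01,  7.65643129e-02,
        3.55360564e-02, -1.29096138e-04]), 'position': array([ 168.54289144, -575.60127733,  403.67861149]), 'tool_rot': array([-1.79893193e+02, -8.82095630e-03,  1.63167514e+01]), 'force': array([ 0.76524017, -0.21568742, -0.16006892]), 'moment': array([-0.00457412,  0.04446003, -0.0064424 ]), 'finger_force': 0.0, 'grip_width': 93.0944802537682} 186.1
scene {'intrinsics': array([[372.84798948,   0.        , 253.08935904],
       [  0.        , 372.84798948, 191.41808542],
       [  0.        ,   0.        ,   1.        ]]), 'k1': -0.11930187801131448, 'rvec': array([ 1.88221523,  1.59442318, -0.67992007]), 'tvec': array([-147.17620197, -325.57296057, 1258.75653548])}
side {'intrinsics': array([[438.03731853,   0.        , 252.7157409 ],
       [  0.        , 438.03731853, 189.05820502],
       [  0.        ,   0.        ,   1.        ]]), 'k1': -0.05971423565839008, 'rvec': array([ 2.07442808, -0.03779324,  0.01224833]), 'tvec': array([-538.78308296,   84.3244053 , 1075.1515658 ])}
wrist {'intrinsics': array([[271.79730719,   0.        , 255.12761461],
       [  0.        , 271.79730719, 195.66010277],
       [  0.        ,   0.        ,   1.        ]]), 'k1': -0.028038453298929306, 'T_tool_cam': array([[ 4.56806578e-04, -9.57793045e-01, -2.87458300e-01,
         8.02236485e+01],
       [ 9.99999871e-01,  5.01087915e-04, -8.04708049e-05,
         9.91643308e-01],
       [ 2.21116258e-04, -2.87458226e-01,  9.57793151e-01,
         1.95559528e+01],
       [ 0.00000000e+00,  0.00000000e+00,  0.00000000e+00,
         1.00000000e+00]])}
```

Run:
```python
import cv2,numpy as np
a=cv2.imread("pics/a.png");b=cv2.imread("pics/b.png")
cv2.imwrite("pics/a2.png",cv2.resize(a,(800,600),interpolation=2));cv2.imwrite("pics/b2.png",cv2.resize(b,(800,600),interpolation=2))
```

```text
(no output)
```

View pics/a2.png

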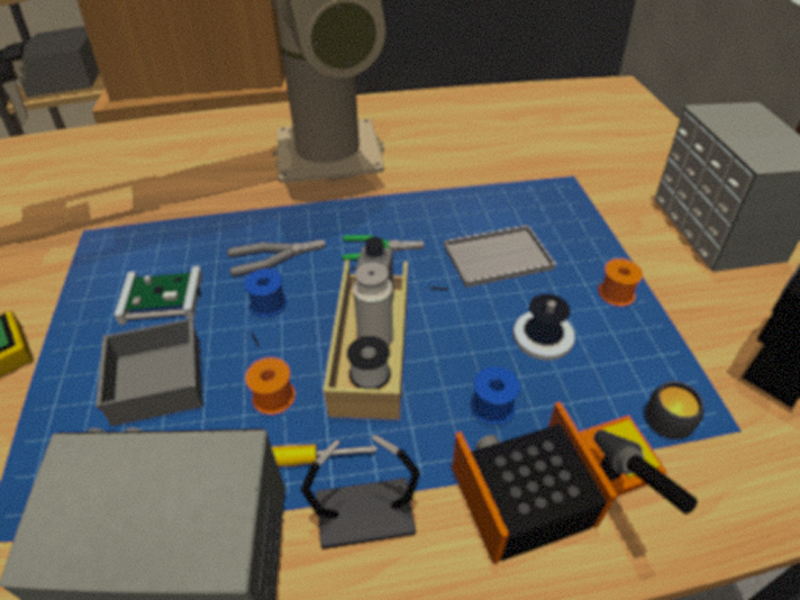

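View pics/b2.png

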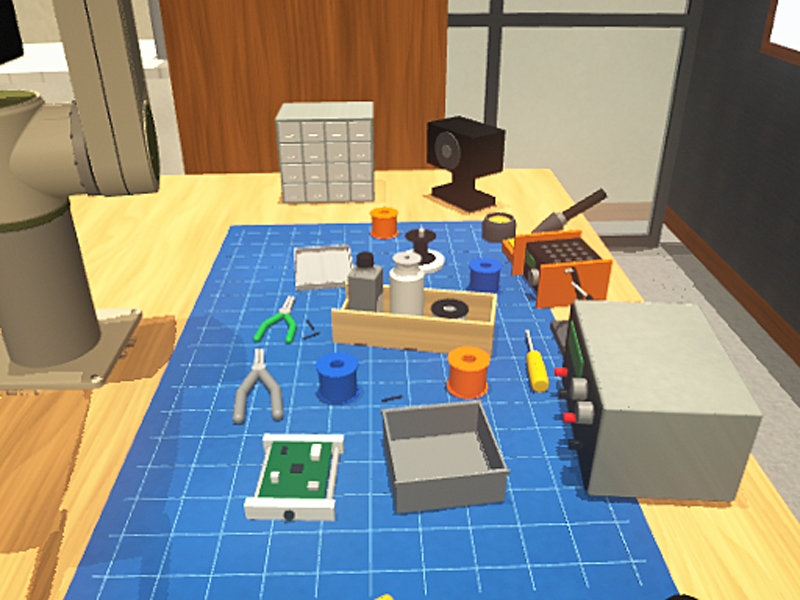

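The scene view (800×600 enlargement) is from the far end of the bench looking back at the robot. The objects I need, with pixels in scene / side views:
- Square bottle, cap at (375,243) / (365,257).
- Round bottle, dish at (372,270) / (407,258).
- Full reel: black flange with silver wire in the bay at (368,352) / (449,308). The blue and orange reels are look-alikes. This is the only black one with wire, and it stands at the back of the bay.
- Stand with the empty black reel at (549,305) / (421,236).
- Tray at (500,255) / (323,267).
- Bin at (152,365) / (444,455).

```bash
cat > h.py <<'E'
from cell import env
import cv2,numpy as np
from scipy.spatial.transform import Rotation as R
def ray(n,uv,st=None):
    p=env.camera_params(n);K=np.array(p["intrinsics"])
    q=cv2.undistortPoints(np.array(uv,float).reshape(-1,1,2),K,np.array([p["k1"],0,0,0])).reshape(-1,2)
    d=np.c_[q,np.ones(len(q))]
    if n=="wrist":
        T=p["T_tool_cam"];Rt=R.from_euler('xyz',st["tool_rot"],degrees=True).as_matrix()
        return Rt@T[:3,3]+st["position"],d@(Rt@T[:3,:3]).T
    Rm=cv2.Rodrigues(p["rvec"])[0]
    return -Rm.T@p["tvec"],d@Rm
def plane(n,uv,z,st=None):
    o,d=ray(n,uv,st);return o+d*((z-o[2])/d[:,2])[:,None]
def proj(n,P,st=None):
    p=env.camera_params(n);P=np.array(P,float).reshape(-1,3)
    if n=="wrist":
        T=p["T_tool_cam"];Rt=R.from_euler('xyz',st["tool_rot"],degrees=True).as_matrix()
        Rc=(Rt@T[:3,:3]).T;t=-Rc@(Rt@T[:3,3]+st["position"]);rv=cv2.Rodrigues(Rc)[0]
    else: rv,t=p["rvec"],p["tvec"]
    return cv2.projectPoints(P,rv,t,p["intrinsics"],np.array([p["k1"],0,0,0]))[0].reshape(-1,2)
E
python3 - <<'E'
from h import *
np.set_printoptions(precision=1,suppress=True)
T=[("cap",134,(375,243),(365,257)),("dish",134,(372,270),(407,258)),("reel",54,(368,352),(449,308)),("empty",62,(549,305),(421,236)),("foot",12,(544,335),(425,260))]
for n,z,a,b in T: print(n,plane("scene",np.array(a)*.64,z)[0,:2],plane("side",np.array(b)*.64,z)[0,:2])
for n,z,cs,ss in [("tray",14,[(445,238),(528,228),(553,266),(466,283)],[(296,247),(350,247),(352,287),(297,290)]),("bin",50,[(103,350),(192,322)],[(383,409),(480,402),(507,470),(398,485)]),("bay60",60,[(330,392),(404,392)],[(497,294),(495,326)])]:
  print(n,plane("scene",np.array(cs)*.64,z)[:,:2].tolist(),'\n',plane("side",np.array(ss)*.64,z)[:,:2].tolist())
E
```

```text
cap [499.2  42.2] [495.2  31.3]
dish [554.7  30.7] [559.4  24.8]
reel [628.   12.1] [624.5   7.6]
empty [593.  277.8] [597.6 268.3]
foot [605.5 274.6] [605.8 266.9]
tray [[361.0892752737019, 179.02044996958267], [358.75647279428904, 331.328209024185], [463.7166162111848, 339.9197172811274], [478.7316366349178, 187.20245261176046]] 
 [[351.640602578404, 334.5834016477446], [460.00295866696615, 329.17697886938674], [467.8724451196757, 159.2337931406422], [370.6171767436507, 152.43823853301808]]
bin [[559.92244451701, -357.53467821897044], [526.3088964597242, -232.71371258694808]] 
 [[516.9576343232392, -235.040817314239], [640.5488903855777, -226.1269379290237], [653.5652678780399, -350.0423349372494], [531.000968802592, -368.0157738754166]]
bay60 [[689.9493603410476, -43.589772412621485], [705.456224293061, 47.972247217089645]] 
 [[704.8184298803021, 38.6502123873355], [685.8722389944494, -59.015566823925724]]
```

```bash
python3 -m creep '{"moves": [[1.1,-0.9,0,0,93],[2.2,-1.8,0,0,93],[3.3,-2.7,0,0,93],[4.4,-3.6,0,0,93],[5.5,-4.5,0,0,93]]}' 40
python3 -m creep '{"moves": [[1.1,-0.9,0,0,93],[2.2,-1.8,0,0,93],[3.3,-2.7,0,0,93],[4.4,-3.6,0,0,93],[5.5,-4.5,0,0,93]]}'
python3 -m creep '{"moves": [[1.0,-0.8,0,1,93],[2.0,-1.6,0,2.3,93],[2.9,-2.45,0,3.6,93],[2.9,-2.45,0,4.7,93],[2.9,-2.45,0,4.7,93]]}'
python3 - <<'E'
from h import *
np.set_printoptions(precision=1,suppress=True)
st=env.observe();a=env.capture("wrist")
print(st["position"],st["tool_rot"],st["joint_pos"])
cv2.imwrite("pics/w1.png",a[...,::-1]);cv2.imwrite("pics/w1b.png",cv2.resize(a[...,::-1],(800,600),interpolation=2))
np.save("w1.npy",np.r_[st["position"],st["tool_rot"]])
E
```

```text
time: 0.72
position: [329.8, -339.6, 404.4]
tool_rot: [-180.0, -0.0, 16.3]
force: [0.5, -0.8, -0.3]
grip_width: 93.0
finger_force: 0.0
time: 1.35
position: [490.4, -104.9, 404.5]
tool_rot: [-180.0, 0.0, 16.3]
force: [-0.0, 0.1, 0.0]
grip_width: 93.1
finger_force: 0.0
time: 1.98
position: [573.5, 20.5, 404.0]
tool_rot: [180.0, 0.1, -11.8]
force: [0.8, 0.1, 0.7]
grip_width: 93.0
finger_force: 0.0
[573.5  20.5 404. ] [180.    0.1 -11.8] [-3.1  3.5 89.6 -0.  87.  98.7]
```

View pics/w1b.png

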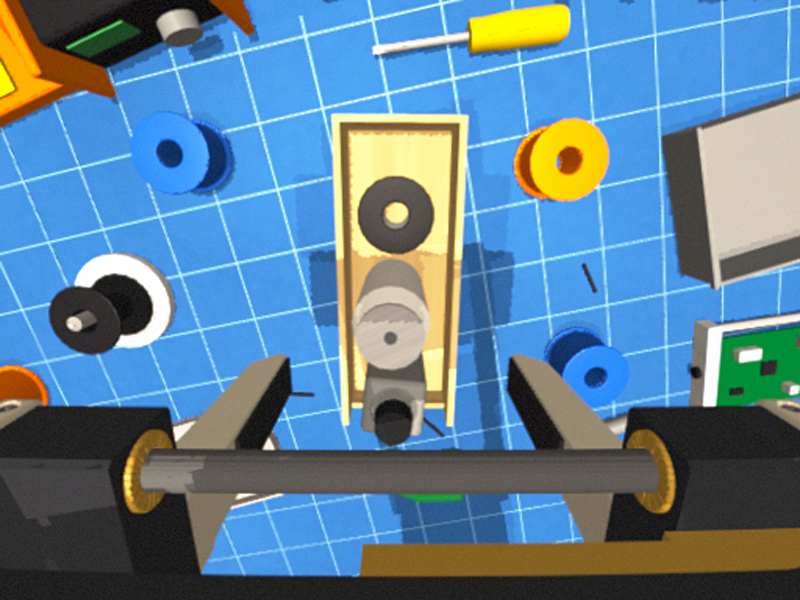

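The wrist view (800×600) shows everything I need:
- Bay rim back corners at (332,116) and (467,116).
- Full reel flange, black with a pale bore, at (396,214). The blue (170,153) and orange (568,159) look-alikes stand outside the bay.
- Round dish at (391,337).
- Black cap at (393,422).
- Empty reel top at (85,320).
- Stand foot at (124,300).

```bash
python3 - <<'E'
from h import *
np.set_printoptions(precision=1,suppress=True)
w=np.load("w1.npy");st=dict(position=w[:3],tool_rot=w[3:])
f=lambda n,uv,z:print(n,plane("wrist",np.array(uv)*.64,z,st)[:,:2].tolist())
f("reel",[(396,214),(358,214),(434,214)],54)
f("dish",[(391,337)],134);f("cap",[(393,422)],134);f("empty",[(85,320),(50,320)],62);f("foot",[(124,300)],12);f("tip",[(74,324)],76)
f("baycorners",[(332,116),(467,116)],60);f("bay front",[(343,425),(452,425)],30)
# round shoulder / square shoulder
f("shoulderR",[(355,320),(427,320)],108)
a=cv2.imread("pics/w1.png");g=a.max(2)
m=((a.max(2)<70)).astype(np.uint8)
for c in cv2.findContours(m,0,2)[0]:
  if 100<cv2.contourArea(c)<6000:
    print(cv2.contourArea(c),cv2.boundingRect(c),cv2.fitEllipse(c))
E
python3 - <<'E'
import cv2
a=cv2.imread("pics/w1.png")[60:300,190:310]
cv2.imwrite("pics/c1.png",cv2.resize(a,(300,600),interpolation=2))
E
```

```text
reel [[626.7555035904622, 10.529504281066037], [632.6838306852035, 38.94715236801774], [620.8580674589114, -17.892166142906117]]
dish [[559.1742860372525, 27.444087718075064]]
cap [[499.11659723550014, 38.89496560879875]]
empty [[597.1689782100345, 275.3691919349815], [603.1531069311621, 304.37860239085734]]
foot [[599.3263741325354, 273.123492718827]]
tip [[598.2758124684373, 273.6353055121088]]
baycorners [[703.2347429092592, 40.68414160128911], [683.8063168967124, -52.75820779820051]]
bay front [[441.9408302676002, 101.1813595505555], [420.7466523125821, -0.7372319828843326]]
shoulderR [[566.734213344369, 51.572429194240485], [556.6659147182609, 3.156082762254507]]
526.0 (240, 255, 24, 30) ((250.82447814941406, 269.3663024902344), (24.42452621459961, 28.30025291442871), 4.630212783813477)
2232.0 (32, 176, 65, 50) ((63.56451416015625, 199.988037109375), (44.856075286865234, 66.01902770996094), 74.30611419677734)
1335.5 (424, 83, 31, 96) ((439.91455078125, 126.60997772216797), (19.42426109313965, 107.26705932617188), 172.5998077392578)
3082.5 (13, 0, 130, 43) ((72.31593322753906, 11.374396324157715), (51.72575378417969, 115.97860717773438), 84.96904754638672)
```

View pics/c1.png

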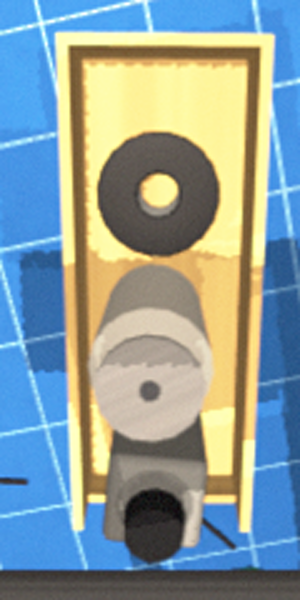

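The crop confirms the order from the back of the bay: black reel with wire, round bottle, square bottle. I'll take a quick wrist look at the tray before carrying anything.

```bash
python3 -m creep '{"moves": [[-1.0,-1.0,0,0,93],[-2.0,-2.0,0,0,93],[-3.0,-3.0,0,0,93],[-4.0,-4.0,0,0,93],[-5.0,-4.9,0,0,93]]}'
python3 -m creep '{"moves": [[0,0,0,0,93],[0,0,0,0,93],[0,0,0,0,93],[0,0,0,0,93],[0,0,0,0,93]]}'
python3 - <<'E'
from h import *
np.set_printoptions(precision=1,suppress=True)
st=env.observe();a=env.capture("wrist")
print(st["position"],st["tool_rot"],st["joint_pos"])
cv2.imwrite("pics/w2.png",a[...,::-1]);cv2.imwrite("pics/w2b.png",cv2.resize(a[...,::-1],(800,600),interpolation=2))
np.save("w2.npy",np.r_[st["position"],st["tool_rot"]])
E
```

```text
time: 2.65
position: [417.0, 253.4, 404.9]
tool_rot: [-180.0, -0.0, -11.8]
force: [-0.7, -0.0, 0.3]
grip_width: 92.9
finger_force: 0.0
time: 3.28
position: [418.6, 252.3, 404.7]
tool_rot: [180.0, 0.0, -11.9]
force: [0.2, -0.4, -0.6]
grip_width: 93.1
finger_force: 0.0
[418.6 252.3 404.7] [180.    0.  -11.9] [ 25.1 -10.  102.5  -0.   87.5 127. ]
```

View pics/w2b.png

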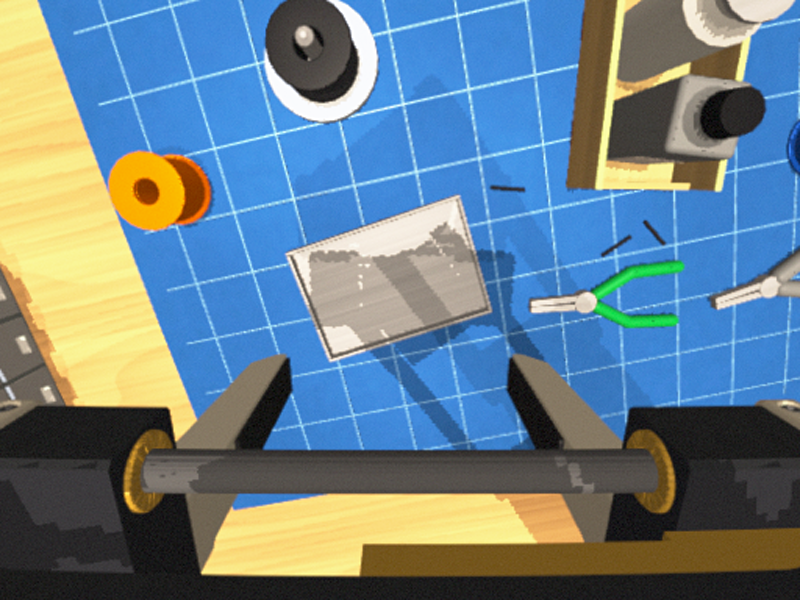

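The tray's rim corners are at (290,255), (458,197), (491,311) and (333,360). The stand foot is centred at (322,58), the post tip at (303,34), and the cap at (732,110).

Run:
```python
from h import *
np.set_printoptions(precision=1,suppress=True)
w=np.load("w2.npy");st=dict(position=w[:3],tool_rot=w[3:])
f=lambda n,uv,z:print(n,plane("wrist",np.array(uv)*.64,z,st)[:,:2].tolist())
uv=[(290,255),(458,197),(491,311),(333,360)]
c=plane("wrist",np.array(uv)*.64,14,st)[:,:2];print(c,c.mean(0),np.linalg.norm(c-np.roll(c,1,0),axis=1))
e=c[0]-c[1];e2=c[3]-c[2];print(np.degrees(np.arctan2(-e[0],e[1])),np.degrees(np.arctan2(-e2[0],e2[1])))
f("tip",[(303,34)],76);f("foot",[(320,58)],12);f("cap",[(732,110)],134)
```

```text
[[453.9 342. ]
 [472.2 188.6]
 [365.9 176. ]
 [348.5 329.9]] [410.1 259.1] [106.  154.5 107.1 154.9]
6.82174483323681 6.432062226575695
tip [[598.2281771260343, 276.4721217368774]]
foot [[599.8996558107887, 276.42921309447553]]
cap [[496.236461939733, 46.19799445478293]]
```

```bash
python3 -m creep '{"moves": [[1.0,1.0,0,0,93],[2.0,2.0,0,0,93],[3.0,3.0,0,0,93],[4.0,4.0,0,0,93],[4.6,4.8,0,0,93]]}' 30
python3 -m creep '{"moves": [[0,0,0.5,0,93],[0,0,1.5,0,93],[0,0,2.5,0,93],[0,0,3.4,0,93],[0,0,3.75,0,93]]}'
python3 -m creep '{"moves": [[0,0,0,0,80],[0,0,0,0,65],[0,0,0,0,50],[0,0,0,0,45],[0,0,0,0,45]]}'
python3 -m creep '{"moves": [[0,0,0,0,45],[0,0,0,0,45],[0,0,0,0,45],[0,0,-0.1,0,45],[0,0,-0.2,0,45]]}'
python3 - <<'E'
from h import *
a=env.capture("wrist");cv2.imwrite("pics/g1.png",a[...,::-1])
E
```

```text
time: 3.95
position: [559.7, 24.8, 404.5]
tool_rot: [180.0, 0.0, -12.0]
force: [0.6, 0.3, -0.6]
grip_width: 92.8
finger_force: 0.0
time: 4.58
position: [557.0, 28.0, 251.4]
tool_rot: [180.0, 0.3, -11.8]
force: [-0.6, 0.2, -0.0]
grip_width: 93.1
finger_force: 0.0
time: 5.2
position: [559.1, 27.2, 255.6]
tool_rot: [-180.0, -0.1, -11.9]
force: [0.2, 0.7, 2.5]
grip_width: 53.7
finger_force: 29.9
time: 5.82
position: [558.2, 27.1, 262.2]
tool_rot: [180.0, 0.1, -11.9]
force: [-0.1, -0.3, -3.0]
grip_width: 53.6
finger_force: 29.9
```

View pics/g1.png

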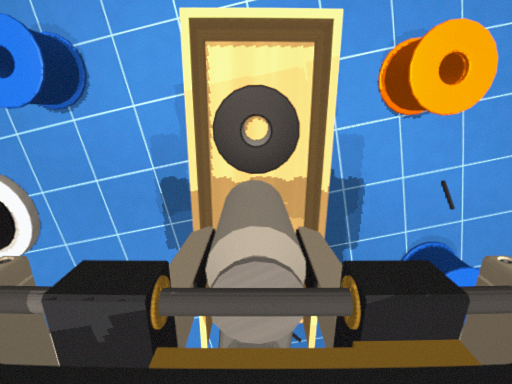

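The picture shows the round bottle held centred between the pads at (256,290), width 53.6. The full reel at (257,128) has not moved. I'll carry the bottle to tray spot A.

```bash
python3 -m creep '{"moves": [[0,0,-0.3,0,45],[0,0,-0.8,0,45],[0,0,-1.3,0,45],[0,0,-1.7,0,45],[0,0,-1.9,0,45]]}'
python3 -m creep '{"moves": [[-0.3,-0.35,0,0,45],[-0.9,-1.0,0,0,45],[-1.6,-1.8,0,0,45],[-2.3,-2.6,0,0,45],[-3.0,-3.4,0,0,45]]}'
python3 -m creep '{"moves": [[-0.7,-0.8,0,0,45],[-1.3,-1.5,0,0,45],[-1.75,-2.05,0,0,45],[-2.05,-2.35,0,0,45],[-2.16,-2.5,0,0,45]]}'
python3 -m creep '{"moves": [[0,0,0,0,45],[0,0,0.2,0,45],[0,0,0.6,0,45],[0,0,1.0,0,45],[0,0,1.3,0,45]]}'
python3 -m creep '{"moves": [[0,0,0.3,0,45],[0,0,0.6,0,45],[0,0,0.75,0,45],[0,0,0.8,0,45],[0,0,0.8,0,45]]}'
```

```text
time: 6.5
position: [559.1, 27.1, 340.8]
tool_rot: [-180.0, -0.1, -11.9]
force: [0.9, 0.7, -2.3]
grip_width: 53.5
finger_force: 29.9
time: 7.12
position: [467.3, 186.6, 337.6]
tool_rot: [180.0, 0.1, -11.9]
force: [1.4, 0.8, -2.4]
grip_width: 53.3
finger_force: 29.9
time: 7.75
position: [404.4, 301.2, 338.2]
tool_rot: [180.0, 0.0, -11.8]
force: [-0.4, -1.1, -2.6]
grip_width: 53.3
finger_force: 29.9
time: 8.38
position: [405.0, 300.1, 284.7]
tool_rot: [179.9, 0.1, -11.9]
force: [-0.4, -0.1, -2.9]
grip_width: 53.6
finger_force: 29.9
time: 9.0
position: [405.5, 300.7, 255.1]
tool_rot: [-180.0, -0.0, -11.9]
force: [-0.1, 0.8, -2.0]
grip_width: 53.6
finger_force: 29.9
```

```bash
python3 -m creep '{"moves": [[0,0,0.02,0,45],[0,0,0.02,0,54],[0,0,0.02,0,60],[0,0,0.02,0,66],[0,0,0.02,0,66]]}'
python3 -m creep '{"moves": [[0,0,-0.2,0,66],[0,0,-0.7,0,66],[0,0,-1.4,0,66],[0,0,-2.0,0,66],[0,0,-2.5,0,75]]}'
python3 -m creep '{"moves": [[0.5,0.8,0,0,93],[1.2,1.9,0,0,93],[1.9,3.0,0,0,93],[2.6,4.1,0,0,93],[3.2,5.2,0,0,93]]}'
python3 -m creep '{"moves": [[0.4,0.7,0,0,93],[0.4,0.72,0.3,0,93],[0.4,0.72,1.2,0,93],[0.4,0.72,2.1,0,93],[0.4,0.72,2.48,0,93]]}'
python3 - <<'E'
from h import *
a=env.capture("wrist");b=env.capture("side")
cv2.imwrite("pics/g2.png",np.hstack([cv2.resize(x,(400,300)) for x in(a,b)])[...,::-1])
E
```

```text
time: 9.62
position: [405.3, 300.6, 254.0]
tool_rot: [-180.0, -0.0, -11.9]
force: [0.2, -0.4, 0.7]
grip_width: 65.5
finger_force: 0.0
time: 10.25
position: [405.4, 300.7, 355.8]
tool_rot: [-179.9, -0.1, -11.9]
force: [0.2, 0.4, 0.2]
grip_width: 71.5
finger_force: 0.0
time: 10.88
position: [488.2, 69.0, 354.8]
tool_rot: [-180.0, -0.1, -11.9]
force: [0.3, 0.1, 0.4]
grip_width: 92.6
finger_force: 0.0
time: 11.5
position: [496.1, 40.1, 252.2]
tool_rot: [180.0, 0.2, -11.8]
force: [0.5, -0.3, 0.3]
grip_width: 93.4
finger_force: 0.0
```

View pics/g2.png

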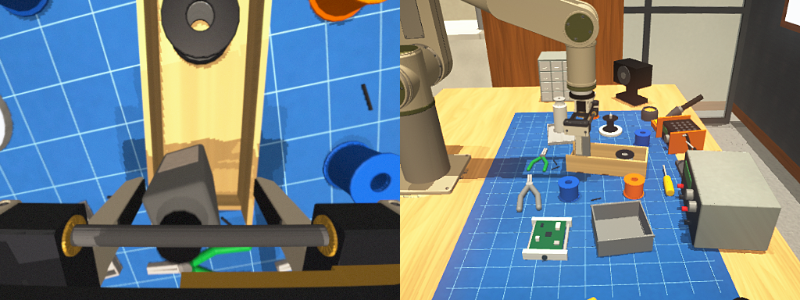

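Run:
```python
from h import *
st=env.observe();a=env.capture("wrist");cv2.imwrite("pics/g3.png",a[...,::-1])
print(st["position"])
m=(a.max(2)<45).astype(np.uint8);m[:,:170]=0;m[:,300:]=0;m[:225]=0
ys,xs=np.where(m[225:288]);ys+=225
for r in range(250,284,4): 
  k=np.where(m[r])[0]; print(r,k.min() if len(k) else 0,k.max() if len(k) else 0)
print(plane("wrist",[(232,280),(210,280),(255,280)],134,st))
cv2.imwrite("pics/g3c.png",cv2.resize(a[170:330,140:370,::-1],(690,480),interpolation=2))
```

```text
[496.43167292  39.90487364 252.98278532]
250 170 183
254 170 180
258 170 180
262 170 179
266 170 177
270 170 175
274 170 245
278 170 250
282 208 288
[[511.18558029  45.82375425 134.        ]
 [513.06797435  54.9343966  134.        ]
 [509.2040595   36.31445478 134.        ]]
```

View pics/g3c.png

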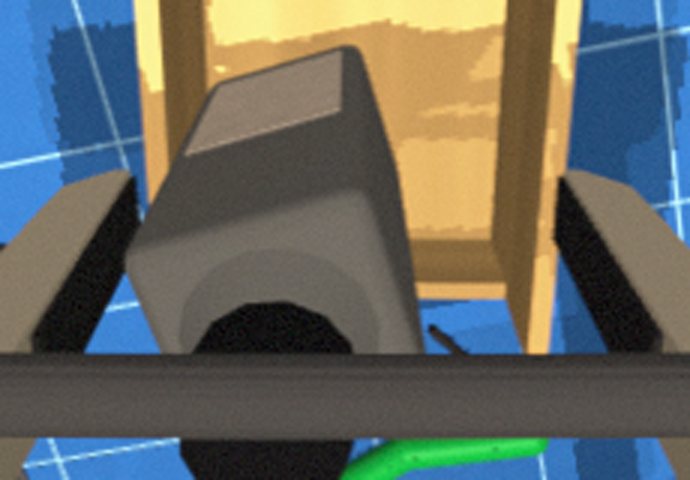

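The square bottle now stands turned about 15° counter-clockwise and shifted left (cap centre near full-image column 230). The round bottle must have brushed it during the sideways carry. It's still upright, and I have its original position, about (499,39), from the first wrist view. I'll re-measure it and adapt the grasp.

Run:
```python
from h import *
np.set_printoptions(precision=1,suppress=True)
st=env.observe()
print(st["position"],plane("wrist",[(229.5,296),(229.5,300)],134,st)[:,:2])
sh=np.array([(130,260),(350,190)])/3+[140,170]
p=plane("wrist",sh,108,st)[:,:2];print("shoulder back edge",p,np.linalg.norm(p[1]-p[0]))
d=p[0]-p[1];print("yaw",np.degrees(np.arctan2(-d[0],d[1])))
n=np.array([d[1],-d[0]])/np.linalg.norm(d);print("centre",p.mean(0)-23*n)
w=np.load("w1.npy");s1=dict(position=w[:3],tool_rot=w[3:])
a=np.array([(118,455),(205,460)])/2.5+[190,60]
q=plane("wrist",a,108,s1)[:,:2];d=q[0]-q[1];print("orig",q,np.linalg.norm(d),np.degrees(np.arctan2(-d[0],d[1])),q.mean(0)-23*np.array([d[1],-d[0]])/np.linalg.norm(d))
p=np.array([(391,337)])*.64
```

```text
[497.2  39.8 254.6] [[503.5  49. ]
 [501.5  49.5]]
shoulder back edge [[513.5  74. ]
 [518.7  33.5]] 40.762598963657524
yaw 7.408896243083955
centre [493.3  50.8]
orig [[521.6  50.9]
 [511.3  13.1]] 39.125182475086774 -15.380543839403593 [494.3  38.1]
```

```bash
python3 -m creep '{"moves": [[0,-0.15,0,0,93],[0,-0.25,0,-0.6,93],[0,-0.25,0,-1.6,93],[0,-0.25,0,-2.6,93],[0,-0.25,0,-3.2,93]]}' 30
python3 -m creep '{"moves": [[0,0,0,0,80],[0,0,0,0,65],[0,0,0,0,50],[0,0,0,0,38],[0,0,0,0,38]]}'
python3 -m creep '{"moves": [[0,0,0,0,38],[0,0,0,0,38],[0,0,0,0,38],[0,0,0,0,38],[0,0,0,0,38]]}'
python3 -m creep '{"moves": [[0,0,-0.2,0,38],[0,0,-0.7,0,38],[0,0,-1.4,0,38],[0,0,-1.9,0,38],[0,0,-2.1,0,38]]}'
python3 - <<'E'
from h import *
a=env.capture("wrist");b=env.capture("side")
cv2.imwrite("pics/g4.png",np.hstack([cv2.resize(a,(400,300)),cv2.resize(b[70:270,150:417],(400,300))])[...,::-1])
E
```

```text
time: 12.28
position: [500.4, 49.4, 256.6]
tool_rot: [180.0, -0.2, 7.5]
force: [-0.6, 0.1, -0.5]
grip_width: 93.1
finger_force: 0.0
time: 12.9
position: [499.5, 49.1, 254.8]
tool_rot: [-180.0, -0.0, 7.3]
force: [0.4, 1.0, 0.1]
grip_width: 47.7
finger_force: 6.4
time: 13.52
position: [499.6, 49.0, 254.8]
tool_rot: [-180.0, -0.0, 7.3]
force: [0.1, 1.0, 1.8]
grip_width: 46.2
finger_force: 29.8
time: 14.15
position: [499.8, 48.8, 340.3]
tool_rot: [180.0, -0.1, 7.3]
force: [0.0, -0.7, -2.0]
grip_width: 46.2
finger_force: 29.7
```

View pics/g4.png

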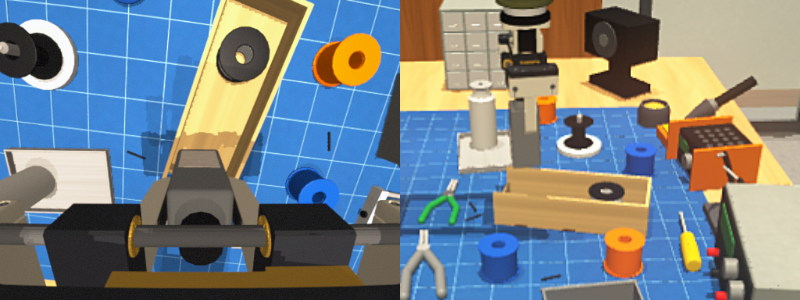

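Both bottles are fine: the square one is held flat at 46.2 mm and the round one stands in the tray (side crop, 480,130). Next I'll put the square bottle in tray spot B.

```bash
python3 -m creep '{"moves": [[-0.1,-0.4,0,0,38],[-0.4,-1.1,0,0,38],[-0.7,-1.9,0,0,38],[-1.0,-2.7,0,0,38],[-1.25,-3.4,0,0,38]]}'
python3 -m creep '{"moves": [[-0.2,-0.6,0,0,38],[-0.3,-0.9,0,0,38],[-0.32,-1.04,0,0,38],[-0.32,-1.04,0.2,0,38],[-0.32,-1.04,0.6,0,38]]}'
python3 -m creep '{"moves": [[0,0,0.5,0,38],[0,0,0.9,0,38],[0,0,1.25,0,38],[0,0,1.45,0,38],[0,0,1.5,0,38]]}'
python3 -m creep '{"moves": [[0,0,0,0,38],[0,0,0.02,0,38],[0,0,0.02,0,50],[0,0,0.02,0,60],[0,0,0.02,0,60]]}'
python3 - <<'E'
from h import *
a=env.capture("wrist");b=env.capture("side")
cv2.imwrite("pics/g5.png",np.hstack([cv2.resize(a,(400,300)),cv2.resize(b[70:270,150:417],(400,300))])[...,::-1])
E
```

```text
time: 14.88
position: [431.0, 179.1, 337.4]
tool_rot: [-180.0, 0.1, 7.3]
force: [-0.2, 0.4, -1.0]
grip_width: 45.9
finger_force: 29.9
time: 15.5
position: [415.1, 216.7, 314.3]
tool_rot: [-180.0, -0.1, 7.3]
force: [0.2, 0.2, -1.7]
grip_width: 45.9
finger_force: 29.9
time: 16.12
position: [414.5, 217.1, 254.2]
tool_rot: [180.0, 0.0, 7.3]
force: [-0.6, -0.6, -3.1]
grip_width: 46.1
finger_force: 29.9
time: 16.75
position: [414.7, 217.2, 254.2]
tool_rot: [-180.0, -0.0, 7.3]
force: [0.4, 0.3, 0.5]
grip_width: 59.1
finger_force: 0.0
```

View pics/g5.png

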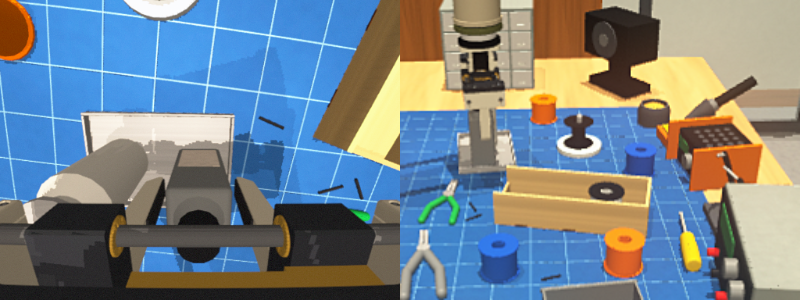

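The side crop shows both bottles upright in the tray, with the full reel still in the bay. On to the stand.

```bash
python3 -m creep '{"moves": [[0,0,-0.2,0,60],[0,0,-0.7,0,60],[0,0,-1.4,0,60],[0,0,-2.2,0,60],[0,0,-2.6,0,60]]}'
python3 -m creep '{"moves": [[0.8,-0.1,0,0,70],[1.8,-0.3,0,0,93],[3.0,-0.5,0,0,93],[4.0,-0.7,0,0,93],[4.74,-0.85,0,0,93]]}'
python3 -m creep '{"moves": [[0,0,0,0,93],[0,0,0,0,93],[0,0,0,0,93],[0,0,0,0,93],[0,0,0,0,93]]}'
python3 - <<'E'
from h import *
np.set_printoptions(precision=1,suppress=True)
st=env.observe();a=env.capture("wrist")
print(st["position"],st["tool_rot"])
cv2.imwrite("pics/w3.png",cv2.resize(a[...,::-1],(800,600),interpolation=2));np.save("w3.npy",np.r_[st["position"],st["tool_rot"]])
E
```

```text
time: 17.48
position: [415.1, 217.3, 360.4]
tool_rot: [-180.0, -0.2, 7.3]
force: [0.4, -0.4, -0.1]
grip_width: 60.0
finger_force: 0.0
time: 18.1
position: [599.7, 275.3, 357.0]
tool_rot: [180.0, 0.1, 7.3]
force: [0.2, 0.3, 0.8]
grip_width: 92.9
finger_force: 0.0
time: 18.73
position: [598.0, 275.0, 358.4]
tool_rot: [-180.0, -0.0, 7.3]
force: [-0.2, -0.9, -0.0]
grip_width: 93.0
finger_force: 0.0
[598.  275.  358.4] [-180.    -0.     7.3]
```

View pics/w3.png

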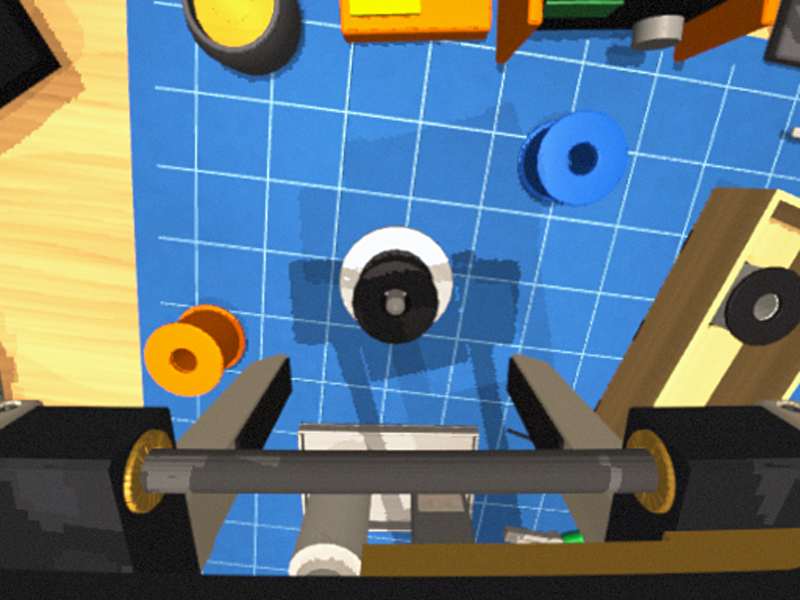

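The empty reel's top flange is at (396,298), the post tip at about (397,306), and the white foot ellipse at (397,282).

```bash
python3 - <<'E'
from h import *
np.set_printoptions(precision=1,suppress=True)
w=np.load("w3.npy");st=dict(position=w[:3],tool_rot=w[3:])
f=lambda n,uv,z:print(n,plane("wrist",np.array(uv)*.64,z,st)[:,:2].tolist())
f("tip",[(397,306)],76);f("reel l r",[(353,296),(438,296),(396,296)],62);f("foot l r",[(341,283),(453,283),(397,283)],12);f("reel",[(764,306)],54)
E
python3 -m creep '{"moves": [[0,0,0.5,0,93],[0,0,1.5,0,93],[0,0,2.5,0,93],[0,0,3.1,0,93],[0,0,3.28,0,93]]}' 20
python3 -m creep '{"moves": [[0,0,0,0,85],[0,0,0,0,72],[0,0,0,0,60],[0,0,0,0,52],[0,0,0,0,52]]}'
python3 -m creep '{"moves": [[0,0,0,0,52],[0,0,0,0,52],[0,0,-0.3,0,52],[0,0,-1.0,0,52],[0,0,-2.0,0,52]]}'
```

```text
tip [[599.4565708115667, 275.26845803049724]]
reel l r [[598.4731196561589, 305.19155331713364], [605.8273393887146, 248.1970925054789], [602.1919298669684, 276.35619320460006]]
foot l r [[593.5324359264582, 319.4412618201714], [604.8714143279689, 231.55659019470542], [599.1934701910088, 275.4939954546638]]
reel [[626.4977908175265, 14.06707478499959]]
time: 19.4
position: [596.9, 274.5, 222.8]
tool_rot: [179.9, 0.3, 7.3]
force: [0.2, -0.2, -0.1]
grip_width: 93.0
finger_force: 0.0
time: 20.02
position: [598.7, 275.2, 227.8]
tool_rot: [-180.0, -0.1, 7.3]
force: [-1.2, 0.7, 5.3]
grip_width: 59.3
finger_force: 20.0
time: 20.65
position: [597.6, 274.7, 306.2]
tool_rot: [180.0, 0.2, 7.3]
force: [-0.3, -0.2, -0.4]
grip_width: 59.2
finger_force: 20.0
```

```bash
python3 -m creep '{"moves": [[0,0.4,-0.5,0,52],[-0.2,1.3,-0.5,0,52],[-0.4,2.5,-0.5,0,52],[-0.6,3.7,-0.5,0,52],[-0.8,4.9,-0.5,0,52]]}'
python3 -m creep '{"moves": [[-0.2,1.3,0,0,52],[-0.4,2.6,0,0,52],[-0.6,3.9,0,0,52],[-0.8,5.2,0,0,52],[-1.0,6.5,0,0,52]]}'
python3 -m creep '{"moves": [[-0.15,1.1,0,0,52],[-0.25,2.0,0,0,52],[-0.3,2.5,0,0,52],[-0.32,2.72,0,0,52],[-0.32,2.72,0,0,52]]}'
python3 - <<'E'
from h import *
np.set_printoptions(precision=1,suppress=True)
st=env.observe();a=env.capture("wrist");print(st["position"],st["tool_rot"],st["joint_pos"])
P=[(x,y,50) for x in(-60,60) for y in(-60,60)]
m=cv2.resize(a[...,::-1],(800,600),interpolation=2).copy();cv2.imwrite("pics/w4.png",m);np.save("w4.npy",np.r_[st["position"],st["tool_rot"]])
E
```

```text
time: 21.28
position: [590.9, 74.0, 326.3]
tool_rot: [180.0, 0.1, 7.3]
force: [0.5, 0.4, -0.2]
grip_width: 59.0
finger_force: 20.0
time: 21.9
position: [583.9, -189.0, 326.3]
tool_rot: [-180.0, 0.1, 7.3]
force: [0.5, 0.1, -0.1]
grip_width: 59.2
finger_force: 20.0
time: 22.52
position: [586.1, -295.7, 326.5]
tool_rot: [-180.0, 0.0, 7.3]
force: [1.3, 0.6, 0.1]
grip_width: 59.5
finger_force: 20.0
[ 586.1 -295.7  326.5] [-180.     0.     7.3] [-31.2  18.7  80.6   0.   80.8  51.4]
```

View pics/w4.png

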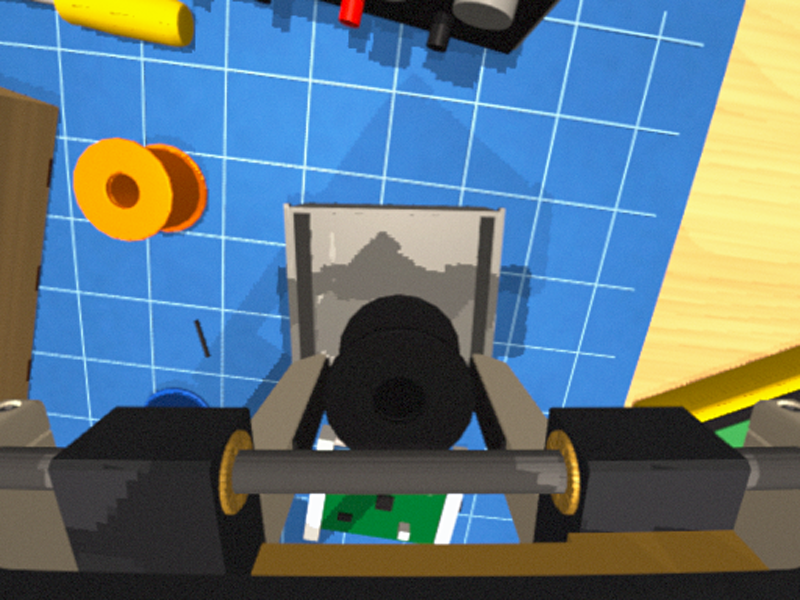

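The bin's far rim corners are at (286,205) and (504,208), and the held reel is centred over it at (400,390).

Run:
```python
from h import *
w=np.load("w4.npy");st=dict(position=w[:3],tool_rot=w[3:])
p=plane("wrist",np.array([(286,205),(504,208)])*.64,50,st)[:,:2];d=p[0]-p[1];L=np.linalg.norm(d)
print(p,L,"centre",p.mean(0)-63*np.array([d[1],-d[0]])/L)
```

```text
[[ 642.57770678 -222.06785138]
 [ 657.33973825 -350.30139463]] 129.08043689609545 centre [ 587.37206399 -293.38949467]
```

```bash
python3 -m creep '{"moves": [[0,0,0.5,0,52],[0,0,1.2,0,52],[0,0,1.8,0,52],[0,0,2.1,0,52],[0,0,2.1,0,52]]}'
python3 -m creep '{"moves": [[0,0,0,0,65],[0,0,0,0,75],[0,0,0,0,75],[0,0,-0.5,0,75],[0,0,-1.5,0,75]]}'
python3 -m creep '{"moves": [[0.2,-0.7,-1,-1,80],[0.5,-1.9,-1.4,-2.6,80],[0.9,-3.2,-1.4,-4.2,80],[1.2,-4.5,-1.4,-5.8,80],[1.5,-5.8,-1.4,-7.4,80]]}'
python3 - <<'E'
from h import *
st=env.observe();print(st["position"],st["tool_rot"])
a=env.capture("scene");cv2.imwrite("pics/s5.png",cv2.resize(a[150:300,40:240,::-1],(800,600)))
E
```

```text
time: 23.2
position: [585.7, -295.1, 241.0]
tool_rot: [-179.9, 0.1, 7.4]
force: [-0.2, -1.2, 0.4]
grip_width: 59.3
finger_force: 20.0
time: 23.82
position: [585.5, -295.6, 302.5]
tool_rot: [-179.9, 0.2, 7.3]
force: [-0.0, -0.7, -0.1]
grip_width: 74.7
finger_force: 0.0
time: 24.45
position: [616.2, -56.6, 361.0]
tool_rot: [179.9, -0.1, 52.0]
force: [1.3, -0.1, -1.3]
grip_width: 80.0
finger_force: 0.0
[616.22964909 -56.6173404  360.95692864] [ 1.79878053e+02 -6.80143255e-02  5.20229180e+01]
```

View pics/s5.png

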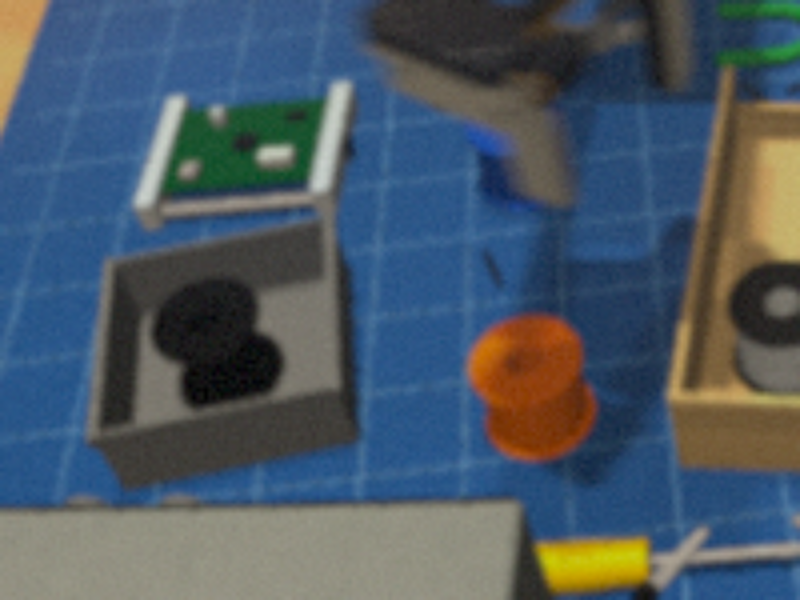

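The empty reel lies in the bin (crop, 215,340). I'll hover over the full reel with the grip line along the bay and measure the flange numerically.

```bash
python3 -m creep '{"moves": [[0.3,-0.2,0,-1,80],[0.8,-0.45,0,-2.4,80],[1.2,-0.7,0,-3.6,80],[1.52,-0.85,0,-4.4,80],[1.52,-0.85,0,-4.4,80]]}'
python3 -m creep '{"moves": [[0,0,0,0,80],[0,0,0,0,80],[0,0,0,0,80],[0,0,0,0,80],[0,0,0,0,80]]}'
python3 - <<'E'
from h import *
np.set_printoptions(precision=1,suppress=True)
st=env.observe();a=env.capture("wrist");print(st["position"],st["tool_rot"],st["joint_pos"])
cv2.imwrite("pics/w6.png",a[...,::-1]);np.save("w6.npy",np.r_[st["position"],st["tool_rot"]])
c0=proj("wrist",[626.8,10.8,54],st)[0];print("expected px",c0)
m=(a.max(2)<75).astype(np.uint8);m[285:]=0
for c in cv2.findContours(m,0,2)[0]:
  if cv2.contourArea(c)>500:
    e=cv2.fitEllipse(c);print(cv2.contourArea(c),cv2.boundingRect(c),e)
    if abs(e[0][0]-c0[0])<40:
      print(plane("wrist",[e[0]],54,st))
      x,y,w,h=cv2.boundingRect(c);print(plane("wrist",[(x,y+h/2),(x+w,y+h/2),(x+w/2,y),(x+w/2,y+h)],54,st)[:,:2])
E
```

```text
time: 25.12
position: [627.3, 11.2, 360.3]
tool_rot: [179.9, -0.0, 78.1]
force: [-1.0, -0.4, -0.1]
grip_width: 80.4
finger_force: 0.0
time: 25.75
position: [627.1, 10.4, 358.7]
tool_rot: [-180.0, -0.0, 78.1]
force: [-0.0, 0.5, 0.7]
grip_width: 80.0
finger_force: 0.0
[627.1  10.4 358.7] [-180.    -0.    78.1] [-3.7 13.  83.9  0.  83.1  8.2]
expected px [254.4 190. ]
2267.5 (8, 259, 124, 26) ((71.33147430419922, 277.9071350097656), (38.0528678894043, 117.81085205078125), 85.54524993896484)
2576.0 (380, 247, 132, 38) ((440.01611328125, 270.11309814453125), (44.78723907470703, 128.39077758789062), 90.20651245117188)
666.0 (315, 229, 32, 56) ((344.801513671875, 297.214111328125), (15.411930084228516, 161.4789276123047), 154.61717224121094)
678.5 (164, 229, 32, 56) ((162.94268798828125, 302.6881408691406), (15.656145095825195, 179.33172607421875), 25.39742088317871)
598.5 (419, 196, 93, 54) ((446.65106201171875, 224.75106811523438), (44.28260803222656, 151.8626708984375), 90.30632781982422)
2177.0 (227, 157, 53, 58) ((253.5189971923828, 186.70872497558594), (51.25599670410156, 55.87125778198242), 1.1198772192001343)
[[626.7  14.6  54. ]]
[[598.7  21.3]
 [654.9   9.4]
 [633.3  46.2]
 [619.8 -17.4]]
744.0 (406, 122, 72, 32) ((446.4138488769531, 136.86459350585938), (30.881139755249023, 62.591556549072266), 95.58621978759766)
1061.0 (0, 19, 53, 52) ((25.057109832763672, 44.99968338012695), (43.780357360839844, 55.90549087524414), 161.64170837402344)
6454.5 (374, 0, 138, 71) ((427.4826354980469, 29.533626556396484), (63.72953796386719, 142.1053924560547), 80.61028289794922)
```

Run:
```python
from h import *
np.set_printoptions(precision=1,suppress=True)
w=np.load("w6.npy");st=dict(position=w[:3],tool_rot=w[3:])
a=cv2.imread("pics/w6.png");g=a.max(2)
print("col253",g[150:222,253].tolist());print("row187",g[187,220:290].tolist())
for r in range(165,212,3):
  k=np.where(g[r,215:292]<75)[0]+215;print(r,k.min(),k.max(),k.max()-k.min())
for y in(6,9,12,15): print(y,proj("wrist",[[626.8-.2*(s),y+s*.98,54] for s in(-30,-10,10,30)],st)[:,1])
```

```text
col253 [221, 220, 218, 217, 220, 214, 128, 49, 32, 78, 126, 130, 92, 48, 40, 37, 32, 33, 24, 26, 28, 26, 34, 30, 31, 30, 27, 24, 31, 30, 82, 201, 217, 211, 210, 207, 205, 116, 102, 128, 132, 133, 134, 134, 132, 132, 139, 158, 89, 36, 27, 34, 27, 31, 26, 31, 27, 20, 30, 28, 31, 30, 34, 25, 44, 119, 131, 132, 135, 132, 135, 137]
row187 [205, 208, 209, 206, 210, 209, 175, 72, 25, 24, 34, 28, 33, 29, 30, 29, 27, 29, 36, 27, 21, 27, 29, 28, 39, 85, 121, 123, 122, 110, 95, 97, 109, 116, 116, 109, 103, 99, 102, 119, 122, 121, 99, 59, 37, 27, 29, 24, 30, 27, 27, 36, 28, 26, 31, 40, 47, 59, 60, 56, 90, 159, 208, 208, 206, 209, 208, 208, 206, 209]
165 236 271 35
168 234 274 40
171 233 275 42
174 232 276 44
177 230 277 47
180 229 278 49
183 228 279 51
186 227 279 52
189 228 279 51
192 228 279 51
195 228 278 50
198 230 278 48
201 231 276 45
204 233 274 41
207 236 271 35
210 240 267 27
6 [217.6 202.1 186.  169.3]
9 [215.2 199.5 183.3 166.6]
12 [212.7 197.  180.7 163.8]
15 [210.2 194.4 178.  161.1]
```

```bash
python3 -m creep '{"moves": [[0,0,0.5,0,80],[0,0,1.4,0,80],[0,0,2.3,0,80],[0,0,3.1,0,80],[0,0,3.54,0,80]]}' 50
python3 -m creep '{"moves": [[0,0,0,0,80],[0,0,0,0,70],[0,0,0,0,60],[0,0,0,0,52],[0,0,0,0,52]]}'
python3 -m creep '{"moves": [[0,0,0,0,52],[0,0,0,0,52],[0,0,-0.1,0,52],[0,0,-0.3,0,52],[0,0,-0.5,0,52]]}'
python3 -m creep '{"moves": [[0,0,-0.4,0,52],[0,0,-1.0,0,52],[0,0,-1.8,0,52],[0,0,-2.4,0,52],[0,0,-2.6,0,52]]}'
python3 -m creep '{"moves": [[0,0,0,0,52],[0,0,0,0,52],[0,0,0,0,52],[0,0,0,0,52],[0,0,0,0,52]]}'
python3 - <<'E'
from h import *
st=env.observe();a=env.capture("wrist");s=env.capture("side")
cv2.imwrite("pics/w7.png",a[...,::-1]);np.save("w7.npy",np.r_[st["position"],st["tool_rot"]]);cv2.imwrite("pics/s7.png",s[...,::-1])
print(st["position"],proj("side",[[627,10.5,st["position"][2]-167]]),proj("wrist",[[627,10.5,st["position"][2]-165]],st))
E
```

```text
time: 26.42
position: [625.7, 10.7, 213.5]
tool_rot: [-179.7, 0.0, 78.1]
force: [-0.4, -0.4, -0.1]
grip_width: 79.9
finger_force: 0.0
time: 27.05
position: [627.5, 10.6, 218.7]
tool_rot: [179.9, -0.0, 78.1]
force: [-3.4, 1.2, 7.1]
grip_width: 58.2
finger_force: 50.0
time: 27.68
position: [627.0, 10.5, 237.5]
tool_rot: [-180.0, 0.0, 78.1]
force: [0.7, -0.9, -4.0]
grip_width: 57.1
finger_force: 50.0
time: 28.3
position: [627.8, 10.5, 344.4]
tool_rot: [179.7, -0.0, 78.1]
force: [-0.1, -0.4, -3.7]
grip_width: 57.7
finger_force: 50.0
time: 28.92
position: [627.1, 10.5, 340.8]
tool_rot: [-180.0, 0.0, 78.1]
force: [-0.7, 0.8, -4.2]
grip_width: 57.9
finger_force: 50.0
[627.05182456  10.54708301 340.79207118] [[289.8887272  151.74406428]] [[254.38980408 253.04169163]]
```

Run:
```python
from h import *
np.set_printoptions(precision=1,suppress=True)
w=np.load("w7.npy");st=dict(position=w[:3],tool_rot=w[3:])
g=cv2.imread("pics/w7.png").max(2)
print("col254",g[130:300:2,254].tolist())
for r in range(200,262,6): print(r,g[r,190:320:3].tolist())
z=st["position"][2]-163.5
t=np.array([np.cos(np.radians(78.1)),np.sin(np.radians(78.1))])
print([(s,proj("wrist",[*(st["position"][:2]+s*t),z],st)[0].round(1).tolist()) for s in(-30,-10,0,10,30)])
n=np.array([t[1],-t[0]])
print([(s,proj("wrist",[*(st["position"][:2]+s*n),z],st)[0].round(1).tolist()) for s in(-30,-10,10,30)])
q=cv2.imread("pics/s7.png");gs=q.max(2);c=proj("side",[*st["position"][:2],z])[0].astype(int);print(c)
for r in range(c[1]-6,c[1]+34,2): k=np.where(gs[r,c[0]-30:c[0]+30]<70)[0]+c[0]-30;print(r,(k.min(),k.max()) if len(k) else 0, end=' ')
```

```text
col254 [222, 225, 225, 221, 222, 151, 127, 95, 134, 124, 154, 219, 221, 219, 216, 216, 217, 216, 209, 199, 196, 195, 194, 193, 194, 194, 209, 212, 37, 30, 48, 132, 136, 132, 133, 130, 129, 132, 30, 30, 31, 25, 31, 30, 36, 24, 28, 25, 34, 30, 36, 20, 26, 36, 126, 135, 133, 134, 135, 130, 130, 131, 132, 129, 131, 138, 134, 169, 58, 24, 28, 24, 34, 32, 25, 29, 26, 29, 30, 44, 54, 58, 76, 75, 76]
200 [241, 249, 232, 231, 231, 232, 232, 203, 206, 202, 203, 173, 22, 34, 120, 130, 131, 129, 134, 130, 130, 129, 134, 136, 131, 129, 133, 134, 134, 128, 65, 28, 88, 202, 242, 245, 201, 203, 199, 193, 108, 107, 104, 164]
206 [233, 234, 233, 233, 232, 231, 233, 205, 203, 203, 61, 22, 106, 127, 129, 133, 129, 104, 49, 24, 27, 24, 21, 24, 18, 42, 92, 131, 131, 132, 132, 125, 33, 19, 197, 203, 197, 202, 197, 177, 111, 108, 103, 185]
212 [234, 234, 234, 233, 233, 235, 235, 209, 207, 181, 31, 120, 117, 39, 24, 26, 29, 25, 34, 31, 25, 30, 26, 33, 28, 26, 26, 30, 24, 25, 27, 100, 130, 38, 83, 204, 202, 205, 204, 168, 112, 108, 102, 206]
218 [181, 177, 175, 161, 177, 171, 179, 176, 174, 35, 33, 21, 24, 24
[... 1368 characters left out ...]
, 29, 31, 25, 32, 36, 155, 131, 136, 138, 133, 130, 127, 141, 89, 27, 29, 28, 28, 26, 26, 24, 22, 28, 29, 27, 14, 26, 18, 52, 133, 135]
[(-30, [254.5, 297.0]), (-10, [254.5, 269.0]), (0, [254.5, 254.2]), (10, [254.5, 238.8]), (30, [254.4, 206.2])]
[(-30, [203.8, 254.1]), (-10, [237.6, 254.2]), (10, [271.3, 254.2]), (30, [305.1, 254.2])]
[289 150]
144 0 146 0 148 (np.int64(277), np.int64(298)) 150 (np.int64(277), np.int64(301)) 152 (np.int64(277), np.int64(302)) 154 (np.int64(277), np.int64(300)) 156 (np.int64(277), np.int64(296)) 158 0 160 0 162 0 164 0 166 0 168 0 170 (np.int64(278), np.int64(301)) 172 (np.int64(279), np.int64(301)) 174 (np.int64(283), np.int64(297)) 176 0 178 0 180 0 182 0
```

```bash
python3 - <<'E'
from h import *
w=np.load("w7.npy");st=dict(position=w[:3],tool_rot=w[3:])
z=st["position"][2]-163.5;t=np.array([np.cos(np.radians(78.1)),np.sin(np.radians(78.1))])
for s in(28,30,32,34):print(s,[proj("wrist",[*(st["position"][:2]+s*t),z-h],st)[0,1].round(1) for h in(4,46,50)],end=' ')
E
python3 -m creep '{"moves": [[0.3,-0.1,0,0,52],[0.9,-0.3,0,0,52],[1.7,-0.55,0,0,52],[2.5,-0.8,0,0,52],[3.4,-1.1,0,0,52]]}'
python3 -m creep '{"moves": [[0.9,-0.3,0,0,52],[1.7,-0.55,0,0,52],[2.35,-0.75,0,0,52],[2.75,-0.9,0,0,52],[2.91,-0.94,0,0,52]]}'
python3 -m creep '{"moves": [[0,0,0,0,52],[0,0,0,0,52],[0,0,0,0,52],[0,0,0,0,52],[0,0,0,0,52]]}'
python3 - <<'E'
from h import *
st=env.observe();a=env.capture("wrist");s=env.capture("side");c=env.capture("scene")
for n,i in(("w8",a),("s8",s),("c8",c)):cv2.imwrite(f"pics/{n}.png",i[...,::-1])
np.save("w8.npy",np.r_[st["position"],st["tool_rot"]])
print(st["position"],proj("wrist",[599.3,275.4,76],st),proj("side",[599.3,275.4,76]),proj("scene",[599.3,275.4,76]))
g=a.max(2)
for r in range(232,272,3):print(r,g[r,234:278:2].tolist())
E
```

```text
28 [np.float64(207.3), np.float64(188.2), np.float64(186.8)] 30 [np.float64(204.0), np.float64(185.5), np.float64(184.2)] 32 [np.float64(200.6), np.float64(182.8), np.float64(181.5)] 34 [np.float64(197.3), np.float64(180.1), np.float64(178.9)] time: 29.65
position: [611.7, 154.4, 341.3]
tool_rot: [180.0, -0.0, 78.1]
force: [0.6, 0.1, -4.7]
grip_width: 57.7
finger_force: 50.0
time: 30.28
position: [598.8, 275.5, 341.1]
tool_rot: [-180.0, 0.0, 78.2]
force: [0.2, -0.4, -4.4]
grip_width: 57.7
finger_force: 50.0
time: 30.9
position: [599.3, 274.1, 341.2]
tool_rot: [-180.0, 0.0, 78.1]
force: [-0.4, -0.1, -3.9]
grip_width: 57.6
finger_force: 50.0
[599.28896753 274.10446862 341.15142765] [[254.34881865 200.11795549]] [[269.89044843 145.70785079]] [[352.36361716 192.89558717]]
232 [21, 13, 21, 26, 28, 29, 28, 23, 29, 26, 28, 30, 34, 20, 27, 25, 22, 31, 31, 23, 28, 27]
235 [24, 26, 27, 22, 33, 30, 30, 28, 29, 18, 22, 26, 28, 28, 25, 27, 32, 28, 23, 29, 31, 28]
238 [30, 30, 27, 18, 25, 27, 34, 76, 120, 128, 128, 128, 123, 118, 85, 32, 28, 22, 30, 23, 27, 29]
241 [22, 27, 27, 28, 46, 105, 128, 1
[... 404 characters left out ...]
7, 57, 122, 124, 131, 129, 124, 126, 132, 132, 129, 127, 130, 131, 129, 122, 121, 118, 50, 27, 27]
256 [21, 31, 20, 125, 124, 126, 131, 134, 130, 130, 128, 132, 132, 130, 129, 128, 124, 121, 112, 26, 31, 30]
259 [25, 32, 28, 37, 118, 135, 128, 132, 131, 138, 130, 128, 128, 130, 129, 127, 132, 127, 34, 25, 26, 27]
262 [25, 26, 32, 28, 22, 81, 163, 149, 140, 126, 136, 138, 130, 134, 140, 138, 78, 24, 26, 29, 21, 29]
265 [30, 25, 24, 26, 37, 21, 21, 47, 68, 128, 147, 120, 123, 68, 37, 23, 25, 26, 25, 27, 23, 27]
268 [31, 32, 26, 31, 28, 32, 29, 30, 30, 31, 25, 32, 27, 31, 25, 27, 30, 28, 22, 28, 27, 31]
271 [32, 25, 31, 30, 29, 18, 27, 28, 25, 27, 27, 27, 25, 25, 31, 28, 29, 27, 28, 34, 24, 26]
```

The tool axis lies within about 1 mm of the post, and the reel's two flange edges agree, so it hangs upright. I'll lower in stages and watch the force.

```bash
python3 -m creep '{"moves": [[0.02,0,0.3,0,52],[0.02,0,0.7,0,52],[0.02,0,1.1,0,52],[0.02,0,1.3,0,52],[0.02,0,1.35,0,52]]}'
python3 -m creep '{"moves": [[0,0,0,0,52],[0,0,0.1,0,52],[0,0,0.2,0,52],[0,0,0.3,0,52],[0,0,0.3,0,52]]}'
python3 -m creep '{"moves": [[0,0,0,0,52],[0,0,0.1,0,52],[0,0,0.2,0,52],[0,0,0.3,0,52],[0,0,0.3,0,52]]}'
```

```text
time: 31.68
position: [599.1, 275.0, 285.8]
tool_rot: [-179.9, 0.1, 78.1]
force: [-0.7, 0.7, -3.7]
grip_width: 57.9
finger_force: 50.0
time: 32.3
position: [599.2, 275.1, 274.5]
tool_rot: [-179.9, 0.0, 78.1]
force: [-0.2, -1.3, -4.4]
grip_width: 57.6
finger_force: 50.0
time: 32.92
position: [599.1, 275.0, 262.4]
tool_rot: [-179.9, 0.0, 78.1]
force: [-0.5, -0.5, -4.2]
grip_width: 57.8
finger_force: 50.0
```

```bash
python3 -m creep '{"moves": [[0,0,0.2,0,52],[0,0,0.4,0,52],[0,0,0.6,0,52],[0,0,0.75,0,52],[0,0,0.82,0,52]]}'
python3 -m creep '{"moves": [[0,0,0.03,0,52],[0,0,0.05,0,52],[0,0,0.07,0,52],[0,0,0.07,0,52],[0,0,0.07,0,52]]}'
```

```text
time: 33.55
position: [599.2, 275.1, 229.6]
tool_rot: [-180.0, 0.0, 78.1]
force: [-0.2, 0.5, -3.8]
grip_width: 57.7
finger_force: 50.0
time: 34.17
position: [599.4, 275.2, 227.7]
tool_rot: [180.0, -0.0, 78.1]
force: [0.3, -0.2, -4.9]
grip_width: 57.8
finger_force: 50.0
```

```bash
python3 -m creep '{"moves": [[0,0,0.02,0,52],[0,0,0.04,0,52],[0,0,0.04,0,52],[0,0,0.04,0,52],[0,0,0.04,0,52]]}'
python3 -m creep '{"moves": [[0,0,0,0,58],[0,0,0,0,66],[0,0,0,0,74],[0,0,0,0,80],[0,0,0,0,80]]}'
python3 -m creep '{"moves": [[0,0,-0.2,0,80],[0,0,-0.8,0,80],[0,0,-1.8,0,80],[0,0,-2.8,0,80],[0,0,-3.4,0,80]]}'
python3 -m creep '{"moves": [[0,0,0,0,80],[0,0,0,0,80],[0,0,0,0,80],[0,0,0,0,80],[0,0,0,0,80]]}'
python3 - <<'E'
from h import *
st=env.observe();a=env.capture("wrist");s=env.capture("side");c=env.capture("scene")
print(st["position"],st["tool_rot"])
for n,i in(("w9",a),("s9",s),("c9",c)):cv2.imwrite(f"pics/{n}.png",i[...,::-1])
np.save("w9.npy",np.r_[st["position"],st["tool_rot"]])
L=cv2.resize(a[100:300,130:390],(400,308));Rr=cv2.resize(s[90:220,170:340],(400,306));
B=cv2.resize(c[110:260,200:400],(400,300))
W=np.zeros((600,800,3),np.uint8);W[:300,:400]=L[:300];W[:300,400:]=Rr[:300];W[300:,:400]=B
cv2.imwrite("pics/v14.png",W[...,::-1])
E
```

```text
time: 34.8
position: [599.5, 275.1, 226.7]
tool_rot: [180.0, -0.0, 78.1]
force: [-4.1, -2.0, 5.6]
grip_width: 57.8
finger_force: 50.0
time: 35.42
position: [599.4, 275.1, 225.8]
tool_rot: [180.0, -0.0, 78.1]
force: [0.3, -0.3, -0.8]
grip_width: 79.5
finger_force: 0.0
time: 36.05
position: [599.8, 275.3, 365.7]
tool_rot: [179.8, -0.1, 78.1]
force: [-0.3, 0.2, -0.6]
grip_width: 80.2
finger_force: 0.0
time: 36.67
position: [599.3, 275.1, 361.2]
tool_rot: [-179.9, 0.0, 78.1]
force: [0.2, -0.4, -0.2]
grip_width: 79.6
finger_force: 0.0
[599.28606418 275.08121575 361.19931619] [-1.79945854e+02  3.43030591e-02  7.81180154e+01]
```

View pics/v14.png

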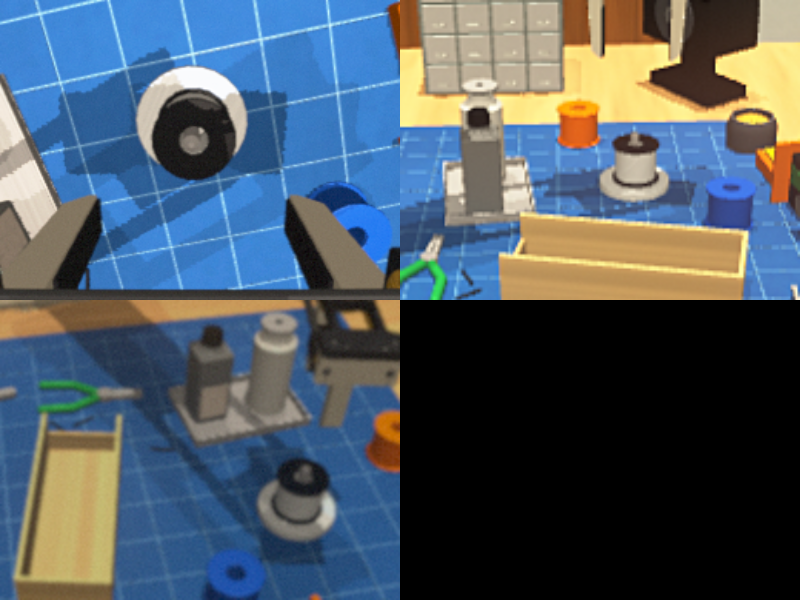

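The picture shows:
- Top left: the full reel centred on the foot with the post tip in its bore at (194,138).
- Top right and below: the reel upright and down on the foot.
- Both bottles upright in the tray, and the bay empty.

Now I'll return the square bottle.

```bash
python3 -m creep '{"moves": [[-0.3,-0.6,0,1,80],[-0.8,-1.5,0,2.6,80],[-1.4,-2.5,0,4.2,80],[-2.0,-3.5,0,5.8,80],[-2.37,-4.22,0,7.4,80]]}'
python3 -m creep '{"moves": [[0,0,0,1.6,70],[0,0,0,3.2,62],[0,0,0,4.4,62],[0,0,0,4.4,62],[0,0,0,4.4,62]]}'
```

```text
time: 37.45
position: [413.1, 216.6, 361.9]
tool_rot: [180.0, -0.0, 33.4]
force: [0.3, 0.7, 0.1]
grip_width: 80.1
finger_force: 0.0
time: 38.08
position: [414.7, 217.1, 362.0]
tool_rot: [-180.0, -0.0, 7.5]
force: [0.7, -1.3, 0.0]
grip_width: 62.2
finger_force: 0.0
```

Run:
```python
from h import *
np.set_printoptions(precision=1,suppress=True)
st=env.observe();a=env.capture("wrist");print(st["position"],st["tool_rot"])
cv2.imwrite("pics/w10.png",a[...,::-1]);np.save("w10.npy",np.r_[st["position"],st["tool_rot"]])
c=proj("wrist",[414.7,217.2,133],st)[0];print(c)
g=a.max(2);x,y=c.astype(int)
for r in range(y-30,y+31,6):
  k=np.where(g[r,x-45:x+45]<50)[0];print(r,(k+x-45)[[0,-1]] if len(k) else 0)
```

```text
[414.7 217.1 362. ] [-180.    -0.     7.5]
[253.9 216. ]
186 0
192 0
198 0
204 [246 262]
210 [241 268]
216 [239 269]
222 [240 268]
228 [241 267]
234 [248 261]
240 0
246 [208 208]
```

```bash
python3 -m creep '{"moves": [[0,0,0.5,0,62],[0,0,1.3,0,62],[0,0,2.1,0,62],[0,0,2.55,0,62],[0,0,2.7,0,62]]}' 30
python3 -m creep '{"moves": [[0,0,0,0,62],[0,0,0,0,52],[0,0,0,0,42],[0,0,0,0,38],[0,0,0,0,38]]}'
python3 -m creep '{"moves": [[0,0,0,0,38],[0,0,0,0,38],[0,0,0,0,38],[0,0,-0.2,0,38],[0,0,-0.6,0,38]]}'
python3 -m creep '{"moves": [[0,0,-0.5,0,38],[0,0,-1.0,0,38],[0,0,-1.4,0,38],[0,0,-1.5,0,38],[0,0,-1.5,0,38]]}'
```

```text
time: 38.75
position: [414.4, 217.0, 253.0]
tool_rot: [180.0, 0.1, 7.4]
force: [-0.3, -0.0, 0.4]
grip_width: 62.1
finger_force: 0.0
time: 39.38
position: [415.1, 217.3, 254.9]
tool_rot: [-180.0, -0.1, 7.3]
force: [-0.3, -0.1, 5.9]
grip_width: 45.8
finger_force: 30.0
time: 40.0
position: [414.1, 216.9, 277.6]
tool_rot: [180.0, 0.2, 7.3]
force: [0.5, -0.5, -1.5]
grip_width: 45.8
finger_force: 30.0
time: 40.62
position: [414.6, 217.1, 337.9]
tool_rot: [180.0, -0.0, 7.3]
force: [0.8, -0.4, -2.3]
grip_width: 45.6
finger_force: 30.0
```

```bash
python3 -m creep '{"moves": [[0.1,0.3,0,0.5,38],[0.35,1.1,0,1.2,38],[0.6,2.0,0,2.0,38],[0.9,2.9,0,2.7,38],[1.15,3.7,0,3.2,38]]}'
python3 -m creep '{"moves": [[0,0,0,0,38],[0,0,0,0,38],[0,0,0,0,38],[0,0,0,0,38],[0,0,0,0,38]]}'
```

```text
time: 41.25
position: [479.4, 74.1, 337.0]
tool_rot: [180.0, 0.1, -12.2]
force: [-0.3, 0.4, -1.8]
grip_width: 46.1
finger_force: 30.0
time: 41.88
position: [479.0, 76.7, 338.0]
tool_rot: [-180.0, -0.0, -11.8]
force: [0.5, -0.7, -1.7]
grip_width: 45.8
finger_force: 30.0
```

```bash
python3 -m creep '{"moves": [[0.2,0.25,0,0,38],[0.4,0.55,0,0,38],[0.55,0.75,0,0,38],[0.63,0.82,0,0,38],[0.63,0.82,0,0,38]]}'
python3 -m creep '{"moves": [[0,0,0.2,0,38],[0,0,0.6,0,38],[0,0,1.0,0,38],[0,0,1.4,0,38],[0,0,1.6,0,38]]}'
python3 -m creep '{"moves": [[0,0,0.2,0,38],[0,0,0.35,0,38],[0,0,0.42,0,38],[0,0,0.42,0,38],[0,0,0.42,0,38]]}'
```

```text
time: 42.5
position: [497.2, 38.5, 337.9]
tool_rot: [-180.0, 0.0, -11.9]
force: [0.2, 0.5, -2.3]
grip_width: 46.0
finger_force: 30.0
time: 43.12
position: [496.5, 39.0, 272.0]
tool_rot: [180.0, 0.1, -11.9]
force: [-0.6, 0.6, -1.4]
grip_width: 45.8
finger_force: 30.0
time: 43.75
position: [497.3, 38.9, 257.6]
tool_rot: [-180.0, -0.0, -11.9]
force: [-0.5, 0.2, -2.3]
grip_width: 45.7
finger_force: 30.0
```

```bash
python3 -m creep '{"moves": [[0,0,0.03,0,38],[0,0,0.05,0,38],[0,0,0.06,0,38],[0,0,0.06,0,38],[0,0,0.06,0,38]]}'
python3 -m creep '{"moves": [[0,0,0,0,46],[0,0,0,0,54],[0,0,0,0,62],[0,0,0,0,66],[0,0,0,0,66]]}'
python3 -m creep '{"moves": [[0,0,-0.2,0,66],[0,0,-0.8,0,66],[0,0,-1.6,0,66],[0,0,-2.4,0,66],[0,0,-2.65,0,66]]}'
python3 - <<'E'
from h import *
st=env.observe();a=env.capture("wrist");print(st["position"],st["tool_rot"])
c=proj("wrist",[497,39,134],st)[0];print(c)
g=a.max(2);x,y=c.astype(int)
for r in range(y-30,y+31,6):
  k=np.where(g[r,x-35:x+35]<50)[0];print(r,(k+x-35)[[0,-1]] if len(k) else 0)
E
```

```text
time: 44.38
position: [497.4, 39.0, 255.9]
tool_rot: [-180.0, -0.1, -11.9]
force: [-2.9, 0.2, 6.6]
grip_width: 46.1
finger_force: 30.0
time: 45.0
position: [497.0, 38.9, 254.6]
tool_rot: [180.0, 0.0, -11.9]
force: [-0.1, -0.4, 0.4]
grip_width: 65.8
finger_force: 0.0
time: 45.62
position: [497.8, 38.9, 363.6]
tool_rot: [-180.0, -0.3, -11.9]
force: [0.2, 0.4, -0.9]
grip_width: 65.9
finger_force: 0.0
[497.75674873  38.88991431 363.63072487] [-179.9532758    -0.25270965  -11.88233215]
[254.36138754 218.10932079]
188 0
194 0
200 0
206 [247 263]
212 [242 268]
218 [240 270]
224 [241 269]
230 [242 268]
236 [247 276]
242 0
248 [261 262]
```

Square bottle is back and standing, cap centred under the hand. Now the round one.

```bash
python3 -m creep '{"moves": [[-0.4,-0.8,0,0,66],[-1.1,-1.9,0,0,80],[-1.8,-3.0,0,0,80],[-2.5,-4.2,0,0,80],[-3.1,-5.2,0,0,80]]}'
python3 -m creep '{"moves": [[-0.4,-0.6,0,0,80],[-0.48,-0.74,0,0,80],[-0.48,-0.74,0,0,80],[-0.48,-0.74,0,0,80],[-0.48,-0.74,0,0,80]]}'
python3 - <<'E'
from h import *
st=env.observe();a=env.capture("wrist");print(st["position"],st["tool_rot"])
c=proj("wrist",[405.3,300.6,133],st)[0];print(c)
x,y=c.astype(int);i=a.astype(int)
for r in range(y-30,y+31,10): print(r,(i[r,x-50:x+50:3,0]-i[r,x-50:x+50:3,2]).tolist())
print(i[y-60:y+40:4,x].max(1).tolist())
E
```

```text
time: 46.3
position: [417.3, 269.5, 359.2]
tool_rot: [179.9, 0.1, -11.9]
force: [0.4, 0.7, 0.2]
grip_width: 79.9
finger_force: 0.0
time: 46.92
position: [406.3, 300.1, 360.7]
tool_rot: [180.0, -0.0, -12.0]
force: [0.5, 0.6, -0.4]
grip_width: 80.1
finger_force: 0.0
[406.33446957 300.06876784 360.678887  ] [ 1.79993713e+02 -5.94226865e-03 -1.19644517e+01]
[253.66418814 218.25999541]
188 [-99, -99, -105, -104, -105, -108, -97, 23, 27, 26, 35, 34, 32, 34, 35, 35, 36, 33, 36, 33, 37, 35, 35, 35, 24, 22, 24, 26, 28, 25, 27, 25, 26, 25]
198 [-103, -100, -102, -105, -108, -103, -95, -63, 36, 33, 35, 18, 26, 24, 23, 23, 22, 20, 22, 23, 23, 24, 17, 34, 31, 34, 24, 21, 20, 27, 27, 27, 27, 27]
208 [-102, -104, -98, -107, -105, -106, -103, 15, 27, 21, 21, 23, 23, 23, 22, 20, 22, 19, 18, 24, 22, 22, 23, 21, 24, 32, 35, 22, 17, 19, 20, 16, 14, 15]
218 [-145, -146, -145, -146, -148, -102, -108, -105, 18, 24, 23, 20, 25, 23, 20, 14, 6, 3, 12, 22, 23, 23, 23, 21, 22, 22, -80, -91, -97, -92, -89, -91, -86, -111]
228 [-147, -147, -149, -150, -151, -152, -154, -157, -133, 22, 21, 21, 22, 23, 21, 19, 22, 21, 20, 24, 23, 23, 25, 23, 23, -89, -104, -85, -109, -131, -139, -140, -141, -139]
238 [-141, -145, -151, -147, -148, -136, -107, -106, -131, -144, -155, -123, 6, 23, 24, 25, 22, 22, 21, 19, 26, 0, -96, -111, -106, -152, -158, -155, -87, -160, -156, -156, -157, -144]
248 [-144, -135, -145, -145, -150, -152, -150, -146, -150, -148, -151, -148, -153, -155, -156, -90, -106, -108, -102, -111, -108, -110, -161, -157, -151, -157, -156, -158, -149, -149, -156, -156, -152, -155]
[242, 135, 135, 138, 136, 136, 193, 195, 197, 153, 152, 156, 148, 149, 91, 75, 70, 149, 147, 155, 154, 132, 155, 154, 219]
```

```bash
python3 -m creep '{"moves": [[-0.02,0,0.5,0,80],[-0.02,0,1.3,0,80],[-0.02,0,2.1,0,80],[-0.02,0,2.55,0,80],[-0.02,0,2.66,0,80]]}' 30
python3 -m creep '{"moves": [[0,0,0,0,80],[0,0,0,0,66],[0,0,0,0,54],[0,0,0,0,45],[0,0,0,0,45]]}'
python3 -m creep '{"moves": [[0,0,0,0,45],[0,0,0,0,45],[0,0,-0.2,0,45],[0,0,-0.6,0,45],[0,0,-1.1,0,45]]}'
python3 -m creep '{"moves": [[0,0,-0.6,0,45],[0,0,-1.2,0,45],[0,0,-1.9,0,45],[0,0,-2.5,0,45],[0,0,-2.8,0,45]]}'
python3 -m creep '{"moves": [[0,0,0,0,45],[0,0,0,0,45],[0,0,0,0,45],[0,0,0,0,45],[0,0,0,0,45]]}'
```

```text
time: 47.6
position: [404.9, 300.6, 253.4]
tool_rot: [179.9, 0.1, -11.9]
force: [-0.2, -0.2, 0.4]
grip_width: 80.1
finger_force: 0.0
time: 48.22
position: [405.3, 301.2, 254.8]
tool_rot: [-180.0, -0.0, -11.9]
force: [0.6, 0.3, 2.5]
grip_width: 53.5
finger_force: 30.0
time: 48.85
position: [404.8, 300.9, 299.0]
tool_rot: [179.9, 0.1, -11.9]
force: [1.0, 0.3, -2.0]
grip_width: 53.3
finger_force: 30.0
time: 49.48
position: [405.2, 301.1, 412.7]
tool_rot: [-179.9, -0.1, -11.9]
force: [0.1, -0.1, -2.1]
grip_width: 53.3
finger_force: 30.0
time: 50.1
position: [405.0, 301.0, 410.0]
tool_rot: [180.0, 0.0, -11.9]
force: [0.3, -0.2, -2.7]
grip_width: 53.8
finger_force: 30.0
```

```bash
python3 -m creep '{"moves": [[0.3,0.35,0,0,45],[0.9,1.0,0,0,45],[1.6,1.8,0,0,45],[2.3,2.6,0,0,45],[3.0,3.4,0,0,45]]}'
python3 -m creep '{"moves": [[0.7,0.8,0,0,45],[1.3,1.5,0,0,45],[1.8,2.1,0,0,45],[2.1,2.4,0,0,45],[2.19,2.51,0,0,45]]}'
python3 -m creep '{"moves": [[0,0,0,0,45],[0,0,0,0,45],[0,0,0,0,45],[0,0,0,0,45],[0,0,0,0,45]]}'
```

```text
time: 50.72
position: [495.2, 141.1, 410.5]
tool_rot: [180.0, -0.0, -11.9]
force: [1.2, 0.8, -2.2]
grip_width: 53.5
finger_force: 30.0
time: 51.35
position: [559.8, 26.0, 410.2]
tool_rot: [-180.0, 0.0, -12.0]
force: [0.3, 0.1, -2.4]
grip_width: 53.1
finger_force: 30.0
time: 51.98
position: [559.5, 27.2, 410.4]
tool_rot: [-180.0, -0.0, -11.9]
force: [0.6, -0.4, -2.9]
grip_width: 53.4
finger_force: 30.0
```

```bash
python3 -m creep '{"moves": [[0,0,0.3,0,45],[0,0,0.8,0,45],[0,0,1.3,0,45],[0,0,1.7,0,45],[0,0,1.9,0,45]]}'
python3 -m creep '{"moves": [[0,0,0.3,0,45],[0,0,0.7,0,45],[0,0,1.1,0,45],[0,0,1.4,0,45],[0,0,1.6,0,45]]}'
python3 -m creep '{"moves": [[0,0,0.15,0,45],[0,0,0.25,0,45],[0,0,0.29,0,45],[0,0,0.29,0,45],[0,0,0.29,0,45]]}'
```

```text
time: 52.6
position: [559.1, 27.0, 332.3]
tool_rot: [180.0, 0.1, -11.9]
force: [-0.3, 0.2, -3.3]
grip_width: 53.7
finger_force: 30.0
time: 53.22
position: [559.3, 27.0, 269.2]
tool_rot: [180.0, 0.1, -11.9]
force: [-0.4, -0.2, -2.1]
grip_width: 53.2
finger_force: 30.0
time: 53.85
position: [559.7, 27.0, 259.1]
tool_rot: [-180.0, -0.0, -11.9]
force: [0.7, -0.4, -2.0]
grip_width: 53.5
finger_force: 30.0
```

```bash
python3 -m creep '{"moves": [[0,0,0.03,0,45],[0,0,0.06,0,45],[0,0,0.08,0,45],[0,0,0.08,0,45],[0,0,0.08,0,45]]}'
python3 -m creep '{"moves": [[0,0,0,0,54],[0,0,0,0,62],[0,0,0,0,70],[0,0,0,0,76],[0,0,0,0,76]]}'
python3 -m creep '{"moves": [[0,0,-0.2,0,76],[0,0,-0.8,0,76],[0,0,-1.8,0,76],[0,0,-2.8,0,76],[0,0,-3.75,0,76]]}'
python3 -m creep '{"moves": [[0.4,0,0,0,93],[0.4,0,0,0,93],[0.4,0,0,0,93],[0.4,0,0,0,93],[0.4,0,0,0,93]]}'
python3 - <<'E'
from h import *
np.set_printoptions(precision=1,suppress=True)
st=env.observe();a=env.capture("wrist");s=env.capture("side");cc=env.capture("scene");print(st["position"],st["tool_rot"])
# compare with initial pictures: cap/dish in wrist, bay region in side
s0=cv2.imread("pics/b.png")[...,::-1];c0=cv2.imread("pics/a.png")[...,::-1]
def cap(i,x0,x1,y0,y1):
  m=(i[y0:y1,x0:x1].max(2)<60);y,x=np.where(m);return x.mean()+x0,y.mean()+y0,m.sum()
print("side cap",cap(s0,222,246,158,174),cap(s,222,246,158,174))
print("scene cap",cap(c0,226,256,148,165),cap(cc,226,256,148,165))
def white(i,x0,x1,y0,y1):
  b=i[y0:y1,x0:x1].astype(int);m=(b.min(2)>150);y,x=np.where(m);return x.mean()+x0,y.mean()+y0,m.sum()
print("side dish",white(s0,246,275,158,200),white(s,246,275,158,200))
c=proj("wrist",[[497.5,39,134],[559,27.3,134]],st);print("exp px",c)
g=a.max(2);x,y=c[0].astype(int)
for r in range(y-24,y+25,6):
  k=np.where(g[r,x-35:x+35]<50)[0];print(r,(k+x-35)[[0,-1]] if len(k) else 0)
cv2.imwrite("pics/w12.png",a[...,::-1]);cv2.imwrite("pics/s12.png",s[...,::-1])
E
```

```text
time: 54.48
position: [559.7, 27.0, 255.8]
tool_rot: [-180.0, -0.0, -11.9]
force: [-0.7, -0.6, 2.4]
grip_width: 53.3
finger_force: 30.0
time: 55.1
position: [559.6, 27.0, 255.5]
tool_rot: [-180.0, 0.0, -11.9]
force: [-0.8, 0.4, 0.2]
grip_width: 75.4
finger_force: 0.0
time: 55.72
position: [559.4, 27.0, 407.8]
tool_rot: [-180.0, -0.1, -11.9]
force: [0.4, -0.1, 0.1]
grip_width: 76.3
finger_force: 0.0
time: 56.35
position: [574.9, 23.8, 405.1]
tool_rot: [180.0, 0.0, -11.9]
force: [-0.6, -0.5, 0.6]
grip_width: 93.1
finger_force: 0.0
[574.9  23.8 405.1] [180.    0.  -11.9]
side cap (np.float64(233.14285714285714), np.float64(167.9047619047619), np.int64(42)) (np.float64(231.69642857142858), np.float64(167.58928571428572), np.int64(56))
scene cap (np.float64(239.125), np.float64(158.175), np.int64(120)) (np.float64(238.65648854961833), np.float64(156.65648854961833), np.int64(131))
side dish (np.float64(260.899173553719), np.float64(179.52396694214877), np.int64(605)) (np.float64(262.1909448818898), np.float64(180.25590551181102), np.int64(508))
exp px [[255.2 271.6]
 [254.1 216.2]]
247 0
253 0
259 [252 260]
265 [246 266]
271 [245 267]
277 [246 266]
283 [248 263]
289 [264 264]
295 0
```

Compared with the first pictures, both bottles stand within about 4 mm of their original places. The hand is clear, so I'll hand the job in.

```bash
python3 -c "
from cell import env
print(env.finish_job())"
```

```text
the job is handed in; nothing more can be done
None
```

I've handed the job in, with no verdict shown: the full reel sits on the stand, the empty one is in the scrap bin, and both bottles are back upright in the bay within about 4 mm of their starting places, although the square bottle was nudged (not tipped) early on.

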